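Tidy the counter after cooking

ROBOT

A 6-joint arm with a two-finger parallel gripper is mounted at the origin on the work surface. World frame = base frame: x ahead of the robot, y to its left, z up, the work surface at z = 0. Lengths are in m, angles in rad, forces in N, time in s.
With the tool pointing down it reaches from about 0.375 to 0.9 m from the base axis. Payload 3.1 kg.
Tool frame: the origin (TCP) lies midway between the tips of the shut fingers; the grasp point (between the pads) lies 19 mm behind it; z points along the fingers, y is the line along which they close (so a half turn about z gives the same grasp; the last joint's range is limited). The gripper opens to 87 mm and grips with 3 to 60 N. Pads are 19 mm wide; open, the fingers measure 117 mm over their backs; the gripper's body (75 mm by 190 mm) begins 51 mm behind the grasp point.
Start: joints at [1.01, 0.527, 1.433, -0, 1.181, -0.178], TCP at [0.233, 0.58, 0.198] pointing down, gripper open.
Joint ranges: [-3.08, 3.08], [-0.75, 2.2], [0.22, 2.44], [-1.43, 4.57], [0, 2.65], [-2.85, 2.85]. Speed limits (rad/s): [2.79, 2.79, 3.14, 3.14, 3.14, 3.14].

INTERFACE

Orientations are given as a unit quaternion [x, y, z, w].
In Python, from rig import robot gives the robot as it stands. The module is installed in compiled form; this text tells all that it offers.
- The arm moves only by the tool play_rows, never from a script. Its arguments are lists of equal length, an entry for each row: "gripper": the closure, from -1 (fully open) to 1 (shut); "delta_pos": the shift along the tool's x, y, z in cm, a list of three; "turn": the turn, a rotation vector about the tool's x, y, z in rad, a list of three. A call has 1 to 12 rows; each row is the pose to reach, as a shift and turn from the pose commanded when the call began, along the tool's axes at that moment; what a row does not reach only later rows make up. A row lasts 1/8 s, in which the tool goes at most 62.5 mm and 10.7 degrees, less where a joint would pass 70% of its speed; a pose out of reach is approached as far as the arm can. A call with a gripper value outside its range is refused whole. The fingers move at their own pace and stop on an object; "squeeze" is the grip in N (left out, the last holds). Time passes only in rows, so rows that repeat a pose let the fingers close. It gives the time, the measured TCP pose, the force, the opening and the grip force at its end, in the units of the state.
- robot.get_obs(): the state, without advancing time (a new reading comes with each control period).
- robot.camera(name): name is "scene" or "side" or "wrist"; returns a dict with "color" (420x560x3 uint8, red, green, blue), "vfov" (degrees; the focal length in pixels is half the picture's height over the tangent of half this angle, whatever the lens; pixels are square), "cx", "cy" (the principal point, pixels), "R" (3x3) and "t" (3): a world point X has camera coordinates R X + t. Camera axes: x right, y down, z forward; pixel columns grow to the right and rows downward; lengths in m; the calibration is good to about 2 mm. A picture is of the moment at which its call begins. There is no depth.
- robot.hand_in(): hands the job in; it is judged then, once.
The state is a dict: "time": time; "q": joint angles; "joint_velocities": joint speeds; "joint_torque": joint torques, N m; "position": TCP position; "tool_rot": TCP orientation; "ft_force": force on the tool from outside, world axes, zero at the start; "moment": the same for the moment, N m; "grip_width": finger opening in m; "grip_force": force on a finger pad.
Only numpy, scipy, OpenCV 4.12 (cv2) and the standard library are available. Lean on these libraries where they do the work, as an engineer would, in place of code of your own. Each camera call takes 0.05 s, during which the arm holds its last target. There are 200 camera calls.

TASK

Tidy the counter after cooking: set every small spice jar standing on the counter upright into a pocket of its own in the spice box, and only then lower the box's lid fully closed without slamming it. Also hang the steel mug by its handle on the hook of the mug stand, and leave everything else where it stands.

Things in the scene. Friction and masses are not known exactly. Their poses are not given: they have to be found in the camera images.
- box: white plastic spice-box base, 130 (x) x 226 (y) x 32 mm high, fixed to the counter. Origin: centre of its underside; z up, y along its length. Six square pockets, 47 mm wide and 26 mm deep, in 2 rows (60 mm apart in x) of 3 (72 mm apart in y). Its lid is hinged on its +x long edge
- pocket0 (a point): centre of the floor of pocket 0 of the box; the floor is 6 mm above the counter, the mouth 26 mm above the floor
- pocket1 (a point): centre of the floor of pocket 1 of the box; the floor is 6 mm above the counter, the mouth 26 mm above the floor
- pocket2 (a point): centre of the floor of pocket 2 of the box; the floor is 6 mm above the counter, the mouth 26 mm above the floor
- pocket3 (a point): centre of the floor of pocket 3 of the box; the floor is 6 mm above the counter, the mouth 26 mm above the floor
- pocket4 (a point): centre of the floor of pocket 4 of the box; the floor is 6 mm above the counter, the mouth 26 mm above the floor
- pocket5 (a point): centre of the floor of pocket 5 of the box; the floor is 6 mm above the counter, the mouth 26 mm above the floor
- lid (a joint): hinge angle of the box's white lid, a hood 130 x 226 mm, 40 mm deep: 0 = closed, 1.57 = on edge, 1.9 = fully open, leaning back. Hinge line along the box's y through box x = +65, z = 32 mm; closed, its outer face is 72 mm above the counter; an 18 x 70 x 6 mm finger lip juts from the middle of its free edge, 6 mm above the rim. Stiff: it stays where it is left
- jar0: small spice jar of amber glass with a steel cap, 42 mm diameter, 55 mm high, 90 g, standing upright on the counter. Origin: centre of its underside, z up. Four to six such jars are present; absent ones read None
- jar1: small spice jar of amber glass with a steel cap, 42 mm diameter, 55 mm high, 90 g, standing upright on the counter. Origin: centre of its underside, z up. Four to six such jars are present; absent ones read None
- jar2: small spice jar of amber glass with a steel cap, 42 mm diameter, 55 mm high, 90 g, standing upright on the counter. Origin: centre of its underside, z up. Four to six such jars are present; absent ones read None
- jar3: small spice jar of amber glass with a steel cap, 42 mm diameter, 55 mm high, 90 g, standing upright on the counter. Origin: centre of its underside, z up. Four to six such jars are present; absent ones read None
- jar4: small spice jar of amber glass with a steel cap, 42 mm diameter, 55 mm high, 90 g, standing upright on the counter. Origin: centre of its underside, z up. Four to six such jars are present; absent ones read None
- jar5: small spice jar of amber glass with a steel cap, 42 mm diameter, 55 mm high, 90 g, standing upright on the counter. Origin: centre of its underside, z up. Four to six such jars are present; absent ones read None
- mug: steel mug, 66 mm outer diameter, 85 mm high, wall 3 mm, 140 g, standing upright. Origin: centre of its underside, z up; handle at its +y
- mug_handle (a point): centre of the opening of the mug's handle, 49 mm from the mug's axis and 45 mm above its underside. The D-shaped handle lies in the mug's y-z plane, is made of 8 mm bar, and its opening is 44 mm high (along z) and 30 mm wide (along y)
- hook: dark steel mug stand: 100 mm round foot, 16 mm post 210 mm high, fixed. Origin: centre of the foot's underside. One hook, an 8 mm bar whose axis is 190 mm above the counter, runs from the post along its -x for 88 mm, then turns up to a tip 104 mm out and 22 mm above the bar's axis
- tumbler: red plastic tumbler, 68 mm rim, 92 mm high; bystander. Origin: underside centre
- tin: closed aluminium tin, 76 mm diameter, 100 mm high; bystander. Origin: underside centre
- sponge: yellow sponge, 90 x 60 x 28 mm; bystander. Origin: underside centre
- spoon: steel spoon, 150 mm long, lying; bystander
- lid_lip (a point): middle of the finger lip on the free edge of the lid, 139 mm from the hinge line
Mind the look-alikes: they are no part of the job. Leave any green look-alike of the jar2 alone.

How it is judged:
By the outcome, as a careful person would: the job done as asked, in the order asked, and still so for the second after the job is handed in, with the robot touching nothing.
Of jar0, jar1, jar2, jar3, jar4, jar5 only 4 to 6 are there at a start; the rules pass over those that are not, and their reading is None.
At some moment in a run one of jar0, jar1, jar2, jar3, jar4, jar5 may be knocked a few centimetres aside while the robot is not near it.
It also fails if it takes over 210 s, if anything falls off the work surface, if the arm or the gripper's body presses on something with over 40 N, if the wrist force passes 120 N, or if a joint passes its speed limit or range.

## Working session

There is one attempt and no reset: what is moved stays moved. The work goes in short steps, Python scripts to look and compute and a tool call to move; the robot and the scene stay as the last step left them, time stands still between calls to the robot, and variables do not carry over. Pictures are saved under pics/ and viewed, at most 14 in all, crops included, and the job is handed in when it is done.

Besides the shell and the picture viewer there is one more tool, called after "Call:" in YAML: its name, and indented under it one key for each argument. play_rows: Moves the arm, as the interface text tells. Its arguments: {"type":"object","properties":{"gripper":{"type":"array","items":{"type":"number"}},"delta_pos":{"type":"array","items":{"type":"array","items":{"type":"number"}}},"turn":{"type":"array","items":{"type":"array","items":{"type":"number"}}},"squeeze":{"type":"number"}},"required":["gripper","delta_pos","turn"]}

```bash
mkdir -p pics; ls; python3 - <<'E'
from rig import robot
import cv2,numpy as np,pickle
o=robot.get_obs()
for k in o: print(k,np.round(o[k],4))
for n in ["scene","side","wrist"]:
    c=robot.camera(n); pickle.dump(c,open(f'pics/{n}0.pkl','wb'))
    cv2.imwrite(f'pics/{n}0.png',c['color'][:,:,::-1])
    print(n,c['vfov'],c['cx'],c['cy'],np.round(c['R'],3).tolist(),np.round(c['t'],3), 'pos',np.round(-c['R'].T@c['t'],3))
E
```

```text
pics
time 0.0
q [ 1.0095  0.5285  1.4339 -0.      1.1814 -0.1785]
joint_velocities [0.0008 0.0006 0.0005 0.0008 0.     0.0015]
joint_torque [-2.00000e-04 -4.40038e+01 -1.76592e+01  6.33000e-02  5.82000e-02
 -2.00000e-04]
position [0.233  0.5791 0.197 ]
tool_rot [ 1.902e-01  9.817e-01 -1.000e-03 -4.000e-04]
ft_force [ 0.9078 -0.022   0.0856]
moment [-0.0617 -0.0219 -0.0368]
grip_force 0.0
grip_width 0.087
scene 50.269664924690154 277.576282510839 208.0572113769013 [[-0.511, 0.859, 0.025], [0.498, 0.319, -0.806], [-0.701, -0.399, -0.591]] [ 0.248 -0.169  1.713] pos [1.411 0.525 0.871]
side 44.83821133302612 285.06133872032717 206.31109960709173 [[0.83, -0.558, -0.017], [-0.35, -0.496, -0.795], [0.435, 0.665, -0.606]] [-0.37   0.214  1.54 ] pos [-0.289 -1.125  1.097]
wrist 69.14292114673651 281.7488498841706 211.32823108208623 [[0.374, 0.927, -0.002], [0.888, -0.358, 0.287], [0.266, -0.11, -0.958]] [-0.623 -0.034  0.393] pos [0.159 0.609 0.385]
```

View pics/scene0.png

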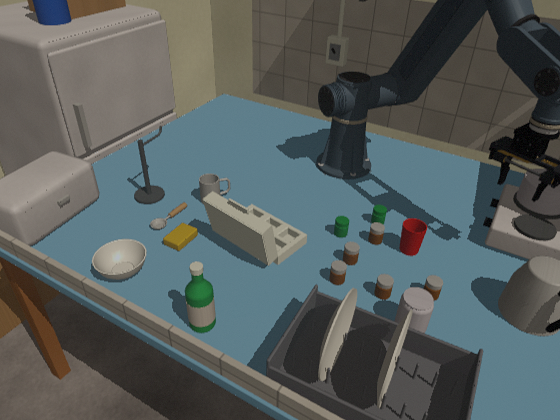

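View pics/side0.png

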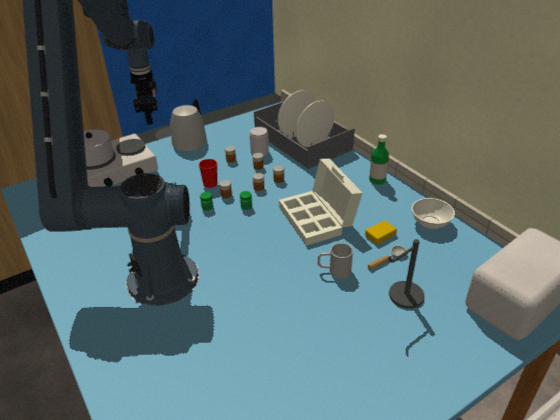

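Scene view: five amber jars with steel caps at about (376,233), (351,253), (338,272), (384,287) and (433,287). Two green look-alikes stand at (342,226) and (379,214) and stay put. The mug is at (210,187), the stand foot at (149,195), and the box at (255,228) with its lid open. The side view agrees. I'll enlarge both to confirm.

```bash
cat > h.py <<'E'
import numpy as np,cv2,pickle
from scipy.spatial.transform import Rotation as Rot
def K(c):
    f=210/np.tan(np.radians(c['vfov'])/2); return np.array([[f,0,c['cx']],[0,f,c['cy']],[0,0,1]])
def load(n): return pickle.load(open(f'pics/{n}.pkl','rb'))
def ray(c,uv):
    d=c['R'].T@np.linalg.inv(K(c))@np.array([uv[0],uv[1],1.]); return -c['R'].T@c['t'],d/np.linalg.norm(d)
def onz(c,uv,z):
    o,d=ray(c,uv); return o+d*(z-o[2])/d[2]
def proj(c,X):
    p=K(c)@(c['R']@np.asarray(X,float)+c['t']); return p[:2]/p[2]
def tri(obs):
    A=np.zeros((3,3));b=np.zeros(3)
    L=[ray(c,u) for c,u in obs]
    for o,d in L:
        P=np.eye(3)-np.outer(d,d);A+=P;b+=P@o
    X=np.linalg.solve(A,b); return X,max(np.linalg.norm((np.eye(3)-np.outer(d,d))@(X-o)) for o,d in L)
def blobs(c,lo,hi,amin=15):
    h=cv2.cvtColor(c['color'],cv2.COLOR_RGB2HSV); m=cv2.inRange(h,np.array(lo),np.array(hi))
    n,l,s,ce=cv2.connectedComponentsWithStats(m); return [(ce[i].round(1),s[i]) for i in range(1,n) if s[i][4]>=amin]
def snap(name,tag):
    from rig import robot
    c=robot.camera(name); pickle.dump(c,open(f'pics/{tag}.pkl','wb')); return c
def delta(o,target,R=None):
    """shift in tool axes (cm) from pose o to world target"""
    return Rot.from_quat(o['tool_rot']).inv().apply(np.asarray(target)-o['position'])*100
E
python3 - <<'E'
from h import *
s=load('scene0');d=load('side0')
for n,c in(('s',s),('d',d)):
    print(n,[(tuple(a),tuple(map(int,b))) for a,b in blobs(c,(3,120,40),(18,255,200),20)])
a=cv2.resize(s['color'][120:320,130:450],(800,500),interpolation=cv2.INTER_CUBIC)
b=cv2.resize(d['color'][120:310,180:460],(800,543),interpolation=cv2.INTER_CUBIC)
cv2.imwrite('pics/c1.png',a[:,:,::-1]);cv2.imwrite('pics/c2.png',b[:,:,::-1])
E
```

```text
s [((np.float64(31.1), np.float64(5.2)), (28, 0, 7, 11, 36)), ((np.float64(91.7), np.float64(6.2)), (67, 0, 59, 19, 699)), ((np.float64(376.4), np.float64(238.4)), (370, 232, 13, 12, 96)), ((np.float64(351.5), np.float64(258.7)), (345, 252, 13, 13, 95)), ((np.float64(29.2), np.float64(313.2)), (0, 257, 71, 122, 3673)), ((np.float64(338.3), np.float64(278.4)), (331, 272, 14, 13, 107)), ((np.float64(383.0), np.float64(292.5)), (375, 284, 17, 15, 138)), ((np.float64(433.3), np.float64(292.3)), (425, 285, 16, 15, 87)), ((np.float64(54.1), np.float64(291.4)), (51, 288, 8, 8, 22))]
d [((np.float64(14.1), np.float64(98.5)), (0, 0, 36, 189, 4810)), ((np.float64(93.4), np.float64(77.6)), (73, 0, 48, 140, 3013)), ((np.float64(230.3), np.float64(157.2)), (226, 153, 9, 9, 66)), ((np.float64(258.1), np.float64(164.3)), (254, 160, 9, 9, 71)), ((np.float64(278.1), np.float64(177.4)), (274, 173, 10, 10, 73)), ((np.float64(258.3), np.float64(185.3)), (254, 181, 10, 9, 76)), ((np.float64(225.7), np.float64(192.7)), (221, 188, 10, 10, 82)), ((np.float64(9.9), np.float64(246.1)), (0, 191, 31, 90, 1282)), ((np.float64(378.1), np.float64(261.8)), (369, 256, 20, 13, 98)), ((np.float64(529.1), np.float64(384.5)), (502, 341, 58, 79, 1541))]
```

View pics/c1.png

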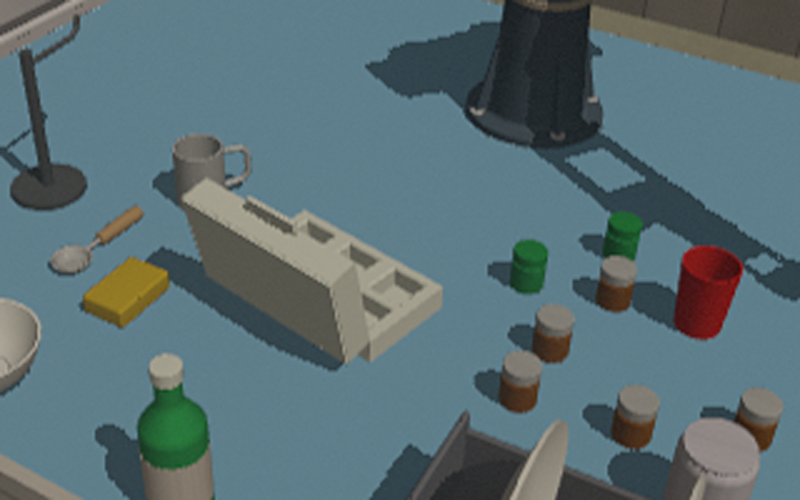

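View pics/c2.png

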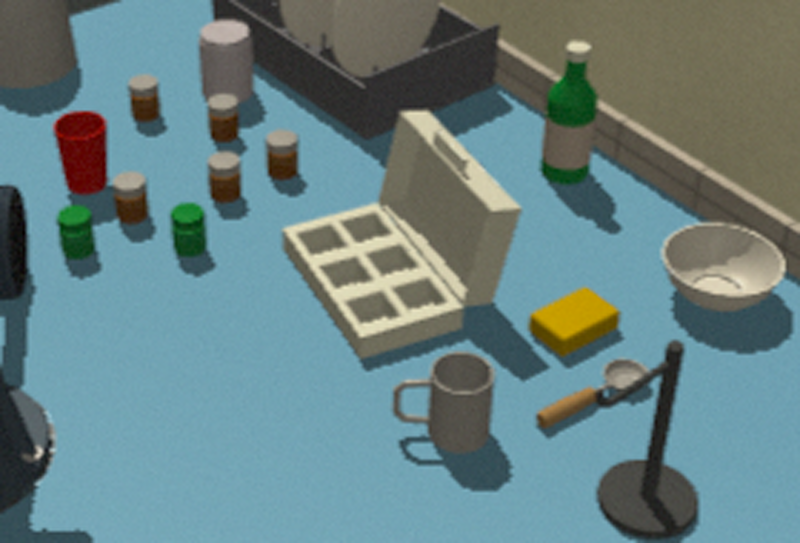

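The crops confirm five amber jars with steel caps and two all-green look-alikes. They also show the six empty pockets, the open lid with its lip, the mug with its handle towards the robot, and the hook. Next I'll triangulate.

```bash
python3 - <<'E'
from h import *
s=load('scene0');d=load('side0')
S=[(376.4,238.4),(351.5,258.7),(338.3,278.4),(383.,292.5),(433.3,292.3)]
D=[(225.7,192.7),(258.3,185.3),(278.1,177.4),(258.1,164.3),(230.3,157.2)]
for a,b in zip(S,D): 
    X,e=tri([(s,a),(d,b)]);print('jar',X.round(3),round(e,4))
cs=lambda x,y:(130+x*.4,120+y*.4)
cd=lambda x,y:(180+x*.35,120+y*.35)
P={'posttop':((27,52),(675,347)),'hooktip':((77,17),(602,392)),'mugtopc':((200,149),(462,369)),'mughandle':((235,165),(412,402)),
'boxcornerA(-x+y)':((441,285),(285,235)),'foot':((48,185),(648,497)),'lidfreeA':((212,183),(518,208)),'lidfreeB':((357,267),(403,113)),'lip':((270,215),(452,155))}
for k,(a,b) in P.items():
    X,e=tri([(s,cs(*a)),(d,cd(*b))]);print(k,X.round(3),round(e,4))
for k,p in {'A':(285,235),'B':(362,345),'C':(465,318),'Dd':(385,208)}.items(): print('box z32',k,onz(d,cd(*p),.032).round(3))
for k,p in {'p1':(323,239),'p2':(366,222),'p3':(345,272),'p4':(393,258),'p5':(370,307),'p6':(421,293)}.items(): print('pocket mouth',k,onz(d,cd(*p),.032).round(3))
print('foot',onz(d,cd(648,497),.01),onz(s,cs(48,185),.01))
E
```

```text
jar [0.362 0.27  0.007] 0.0025
jar [0.485 0.241 0.006] 0.0025
jar [0.575 0.242 0.006] 0.0017
jar [0.561 0.364 0.007] 0.0012
jar [0.494 0.475 0.009] 0.0036
posttop [ 0.548 -0.469  0.204] 0.0032
hooktip [ 0.447 -0.478  0.209] 0.0033
mugtopc [ 0.46  -0.276  0.08 ] 0.0031
mughandle [ 0.416 -0.253  0.039] 0.0017
boxcornerA(-x+y) [0.478 0.089 0.024] 0.005
foot [ 0.549 -0.47   0.004] 0.0022
lidfreeA [ 0.612 -0.156  0.155] 0.0189
lidfreeB [0.64  0.068 0.152] 0.0048
lip [ 0.622 -0.051  0.161] 0.0034
box z32 A [0.474 0.075 0.032]
box z32 B [ 0.432 -0.144  0.032]
box z32 C [ 0.555 -0.174  0.032]
box z32 Dd [0.608 0.049 0.032]
pocket mouth p1 [0.508 0.041 0.032]
pocket mouth p2 [0.571 0.039 0.032]
pocket mouth p3 [ 0.492 -0.027  0.032]
pocket mouth p4 [ 0.555 -0.038  0.032]
pocket mouth p5 [ 0.478 -0.096  0.032]
pocket mouth p6 [ 0.541 -0.11   0.032]
foot [ 0.54624321 -0.47496485  0.01      ] [ 0.55465842 -0.46050434  0.01      ]
```

Call:
play_rows:
  gripper: [-1,-1,-1,-1,-1,-1,-1,-1,-1,-1]
  delta_pos:
    - [0,0,-6]
    - [-5,-2,-10]
    - [-10,-4,-10]
    - [-15,-6,-10]
    - [-20,-8,-10]
    - [-25,-10,-10]
    - [-30,-12,-10]
    - [-34,-13,-10]
    - [-34,-13,-10]
    - [-34,-13,-10]
  turn:
    - [0,0,0]
    - [0,0,0]
    - [0,0,0]
    - [0,0,0]
    - [0,0,0]
    - [0,0,0]
    - [0,0,0]
    - [0,0,0]
    - [0,0,0]
    - [0,0,0]

```text
time: 1.4
position: [0.4996, 0.3322, 0.2975]
tool_rot: [0.19, 0.982, -0.0, -0.001]
ft_force: [-0.5, 0.9, 1.0]
grip_width: 0.087
grip_force: 0.0
```

```bash
python3 - <<'E'
from h import *
from rig import robot
w=snap('wrist','w1'); o=robot.get_obs(); print(o['position'],o['tool_rot'],o['q'])
cv2.imwrite('pics/w1.png',w['color'][:,:,::-1])
s=load('scene0')
for n,lo,hi in(('amber',(3,120,40),(18,255,200)),('green',(45,120,30),(80,255,255))):
  for a,b in blobs(w,lo,hi,60): print(n,a,b.tolist(),onz(w,a,.02).round(3))
E
```

```text
[0.49919989 0.33262149 0.29763968] [ 1.89880376e-01  9.81807006e-01 -1.31456399e-04 -6.54557801e-04] [ 4.01353617e-01  3.98278664e-01  1.36928543e+00  5.22791093e-04
  1.37526143e+00 -7.87463905e-01]
amber [214.7 105.1] [209, 91, 10, 26, 85] [0.37  0.279 0.02 ]
amber [355.4 134.5] [351, 124, 14, 25, 101] [0.485 0.455 0.02 ]
amber [227.2 180.2] [215, 175, 20, 18, 97] [0.476 0.25  0.02 ]
amber [308.5 192.5] [300, 189, 22, 13, 87] [0.542 0.359 0.02 ]
amber [247.3 229.4] [235, 224, 22, 16, 146] [0.562 0.246 0.02 ]
green [151.7  42.8] [130, 22, 45, 42, 1346] [0.265 0.234 0.02 ]
green [144.7 147.9] [124, 134, 43, 30, 1028] [0.385 0.156 0.02 ]
```

View pics/w1.png

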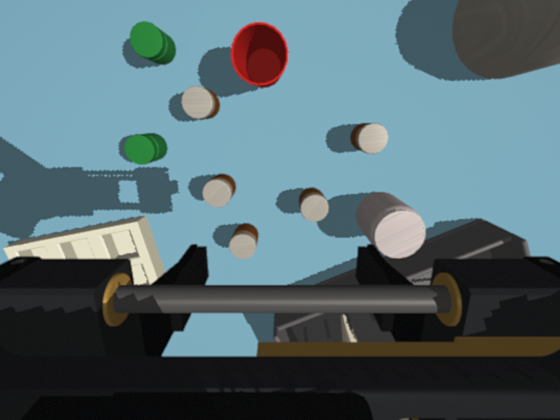

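The wrist view shows the five steel caps at (198,102), (218,190), (243,241), (314,205) and (371,138). The green look-alikes are at (151,42) and (145,148), the tumbler at (259,53) and the tin at (395,228).

```bash
cat >> h.py <<'E'
def caps(c,amin=150,amax=1500):
    h=cv2.cvtColor(c['color'],cv2.COLOR_RGB2HSV); m=cv2.inRange(h,np.array((0,0,125)),np.array((25,60,255)))
    m|=cv2.inRange(h,np.array((160,0,125)),np.array((180,60,255)))
    m=cv2.morphologyEx(m,cv2.MORPH_OPEN,np.ones((3,3),np.uint8)); out=[]
    for k in cv2.findContours(m,cv2.RETR_EXTERNAL,cv2.CHAIN_APPROX_NONE)[0]:
        a=cv2.contourArea(k)
        if amin<a<amax and len(k)>8:
            e=cv2.fitEllipse(k); ex=a/(np.pi/4*e[1][0]*e[1][1])
            if min(e[1])/max(e[1])>.7 and .9<ex<1.1: out.append((np.array(e[0]),np.array(e[1])))
    return out
E
python3 - <<'E'
from h import *
w=load('w1');s=load('scene0');d=load('side0')
print('wrist cam',(-w['R'].T@w['t']).round(3))
for c,ax in caps(w): print(c.round(1),ax.round(1),onz(w,c,.055).round(4))
cs=lambda x,y:(130+x*.4,120+y*.4)
cd=lambda x,y:(180+x*.35,120+y*.35)
W=[(198,102),(218,190),(243,241),(314,205),(371,138)]
S=[(617,267),(554,318),(521,365),(638,401),(760,403)]
D=[(130,182),(224,161),(283,139),(223,103),(143,82)]
cp=[c for c,_ in caps(w)]
for a,b,e in zip(W,S,D):
    a2=min(cp,key=lambda p:np.linalg.norm(p-a)); X,er=tri([(w,a2),(s,cs(*b)),(d,cd(*e))]);print(a2.round(1),X.round(4),round(er,4))
E
```

```text
wrist cam [0.426 0.362 0.485]
[242.5 245.4] [23.5 25.7] [0.5725 0.2372 0.055 ]
[314.2 207.5] [25.3 26.6] [0.5571 0.3595 0.055 ]
[216.9 192.4] [25.6 28.4] [0.483  0.2367 0.055 ]
[372.5 137.9] [27.1 29.7] [0.4938 0.468  0.055 ]
[197.3 102. ] [30.  31.8] [0.3618 0.2657 0.055 ]
[197.3 102. ] [0.3618 0.2644 0.0495] 0.0027
[216.9 192.4] [0.4847 0.2359 0.0485] 0.0023
[242.5 245.4] [0.5752 0.236  0.0487] 0.003
[314.2 207.5] [0.5592 0.3602 0.0479] 0.003
[372.5 137.9] [0.4954 0.4696 0.0495] 0.0018
```

Call:
play_rows:
  gripper: [-1,-1,-1,-1,-1,-1,-1,-1,-1,-1]
  delta_pos:
    - [-3.5,-4.2,0]
    - [-7,-8.4,0]
    - [-10.5,-12.6,0]
    - [-14,-16.8,0]
    - [-17.5,-21,0]
    - [-21,-25.2,0]
    - [-24.7,-29.4,0]
    - [-24.7,-29.4,0]
    - [-24.7,-29.4,0]
    - [-24.7,-29.4,0]
  turn:
    - [0,0,-0.03]
    - [0,0,-0.06]
    - [0,0,-0.1]
    - [0,0,-0.13]
    - [0,0,-0.16]
    - [0,0,-0.19]
    - [0,0,-0.19]
    - [0,0,-0.19]
    - [0,0,-0.19]
    - [0,0,-0.19]

```text
time: 2.7
position: [0.6189, -0.0306, 0.2981]
tool_rot: [0.095, 0.995, 0.0, -0.0]
ft_force: [-0.1, -0.3, -0.2]
grip_width: 0.0874
grip_force: 0.0
```

```bash
python3 - <<'E'
from h import *
from rig import robot
w=snap('wrist','w2'); o=robot.get_obs(); print(o['position'],o['tool_rot'],o['q'])
cv2.imwrite('pics/w2.png',w['color'][:,:,::-1])
E
```

```text
[ 0.61901068 -0.03075464  0.29816304] [ 9.49373610e-02  9.95483230e-01  1.55728535e-04 -1.08632690e-04] [-2.29863008e-01  4.28163457e-01  1.31856424e+00  2.83805427e-04
  1.39512211e+00 -1.61054786e+00]
```

View pics/w2.png

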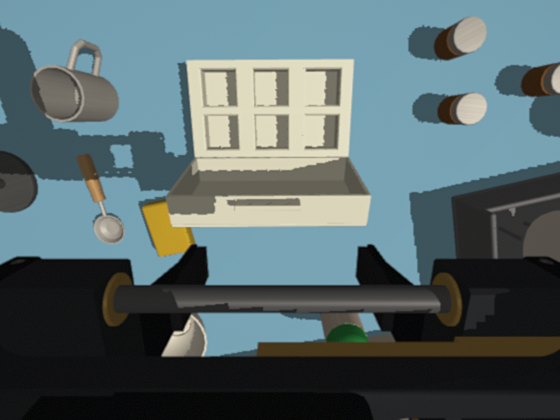

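The wrist view shows the box rim corners at about (187,60) and (353,59), with the six pockets inside. The open lid lies along rows 160–225 with its lip at (265,203). The mug is at (75,92) with its handle at (86,55), and the spoon and sponge stand clear. I'll fit the rim edges next.

```bash
python3 - <<'E'
from h import *
w=load('w2')
h=cv2.cvtColor(w['color'],cv2.COLOR_RGB2HSV)
m=(cv2.inRange(h,np.array((10,0,110)),np.array((45,110,255)))>0)
# edges
top=[(x,np.argmax(m[40:100,x])+40-.5) for x in range(195,346,3)]
L=[(np.argmax(m[y,170:220])+170-.5,y) for y in range(66,150,3)]
R=[(370-np.argmax(m[y,320:371][::-1])+.5,y) for y in range(66,150,3)]
def fit(p):
    P=np.array([onz(w,q,.032)[:2] for q in p])
    vx,vy,x,y=cv2.fitLine(P.astype(np.float32),cv2.DIST_HUBER,0,.001,.001).ravel(); return np.array([x,y]),np.array([vx,vy])
for n,p in(('top',top),('L',L),('R',R)):
    c,v=fit(p); print(n,c.round(4),v.round(4),np.degrees(np.arctan2(v[1],v[0])).round(2))
(ct,vt),(cl,vl),(cr,vr)=map(fit,(top,L,R))
X=lambda a,u,b,v:a+u*np.linalg.solve(np.c_[u,-v],b-a)[0]
A=X(ct,vt,cr,vr);B=X(ct,vt,cl,vl);print('corner +y',A,'corner -y',B,np.linalg.norm(A-B))
y=(A-B)/np.linalg.norm(A-B);x=np.array([y[1],-y[0]]);C=(A+B)/2+.065*x
print('C',C.round(4),'yaw',np.arctan2(x[1],x[0]))
for i in(-1,1):
  for j in(-1,0,1):
    P=C+.03*i*x+.072*j*y
    px=[proj(w,np.r_[P+dx*.0235*x+dy*.0235*y,.032]).round(0).tolist() for dx,dy in((-1,-1),(1,1))]
    print(i,j,P.round(4),px)
E
```

```text
top [ 0.4616 -0.011 ] [0.1898 0.9818] 79.06
L [ 0.498  -0.1396] [ 0.9832 -0.1827] -10.53
R [0.5417 0.0825] [ 0.9827 -0.185 ] -10.66
corner +y [0.48191455 0.09377638] corner -y [ 0.43892336 -0.12859564] 0.22648965
C [ 0.5242 -0.0297] yaw -0.19097398
-1 -1 [ 0.4811 -0.0947] [[199.0, 69.0], [235.0, 105.0]]
-1 0 [ 0.4948 -0.0241] [[252.0, 69.0], [287.0, 105.0]]
-1 1 [0.5084 0.0466] [[305.0, 69.0], [338.0, 105.0]]
1 -1 [ 0.54   -0.1061] [[203.0, 115.0], [237.0, 149.0]]
1 0 [ 0.5537 -0.0354] [[253.0, 115.0], [286.0, 149.0]]
1 1 [0.5674 0.0352] [[304.0, 115.0], [336.0, 149.0]]
```

```bash
python3 - <<'E'
from h import *
w=load('w1');w2=load('w2');s=load('scene0')
h=cv2.cvtColor(w['color'],cv2.COLOR_RGB2HSV)
m=cv2.inRange(h,np.array((0,120,60)),np.array((5,255,255)))
k=max(cv2.findContours(m,0,2)[0],key=cv2.contourArea);e=cv2.minEnclosingCircle(k);print('tumbler',e,onz(w,e[0],.092))
print('tin',onz(w,(399,232),.1))
for p in((145,39),(138,149)): print('green',onz(w,p,.055))
# tin radius/edges
P={'jar0':(.362,.266),'jar3':(.557,.3595),'jar4':(.494,.468)}
g=cv2.cvtColor(w2['color'],cv2.COLOR_RGB2GRAY).astype(int)
print('r72',g[72,185:355].tolist())
print('c220',g[55:160,212].tolist())
E
```

```text
tumbler ((259.9726257324219, 53.917911529541016), 31.866701126098633) [0.34722735 0.36545201 0.092     ]
tin [0.61831271 0.45359679 0.1       ]
green [0.26985955 0.23807505 0.055     ]
green [0.38615593 0.16166929 0.055     ]
r72 [73, 95, 159, 204, 217, 215, 214, 215, 214, 214, 215, 215, 215, 219, 221, 200, 166, 150, 148, 155, 166, 170, 171, 170, 170, 171, 171, 170, 170, 171, 170, 171, 170, 171, 170, 171, 170, 171, 171, 173, 165, 129, 103, 100, 104, 106, 104, 105, 104, 106, 137, 197, 218, 218, 217, 217, 217, 217, 217, 217, 217, 216, 217, 217, 217, 218, 221, 219, 182, 160, 178, 189, 190, 190, 190, 190, 191, 191, 191, 190, 191, 190, 190, 190, 189, 189, 193, 205, 212, 208, 174, 131, 111, 110, 110, 111, 111, 112, 111, 111, 111, 108, 108, 148, 202, 221, 218, 218, 218, 218, 218, 218, 218, 217, 218, 218, 218, 218, 219, 221, 219, 214, 212, 214, 214, 214, 214, 213, 214, 214, 215, 216, 216, 216, 216, 216, 216, 216, 219, 209, 160, 117, 109, 110, 111, 111, 111, 111, 111, 111, 113, 108, 91, 80, 84, 112, 157, 206, 222, 220, 220, 220, 220, 219, 219, 220, 222, 218, 181, 152]
c220 [150, 149, 149, 150, 167, 201, 216, 216, 216, 216, 216, 216, 208, 175, 139, 92, 108, 170, 213, 218, 216, 216, 216, 216, 215, 215, 215, 215, 215, 215, 215, 215, 216, 215, 215, 215, 215, 215, 215, 215, 215, 216, 215, 214, 215, 215, 216, 215, 216, 216, 202, 176, 191, 214, 217, 216, 216, 216, 207, 180, 174, 208, 217, 216, 215, 214, 215, 215, 215, 215, 215, 215, 214, 214, 215, 215, 214, 215, 215, 214, 215, 215, 215, 215, 216, 215, 216, 216, 215, 216, 218, 197, 127, 101, 143, 187, 214, 216, 215, 216, 217, 203, 167, 174, 206]
```

```bash
python3 - <<'E'
from h import *
w=load('w2');C=np.array([.5242,-.0297]);a=-.191;x=np.array([np.cos(a),np.sin(a)]);y=np.array([-x[1],x[0]])
for p in((200.5,72),(235.5,72),(253,72),(288.3,72),(306,72),(341.3,72),(186.6,72)):
    q=onz(w,p,.032)[:2]-C; print('y',p,round(q@y*1000,1))
for p in((212,59.5),(212,68.5),(212,105.5),(212,114.5),(212,147),(212,157)):
    q=onz(w,p,.032)[:2]-C; print('x',p,round(q@x*1000,1))
E
```

```text
y (200.5, 72) -94.4
y (235.5, 72) -46.6
y (253, 72) -22.7
y (288.3, 72) 25.6
y (306, 72) 49.8
y (341.3, 72) 98.1
y (186.6, 72) -113.4
x (212, 59.5) -65.0
x (212, 68.5) -53.8
x (212, 105.5) -6.1
x (212, 114.5) 6.0
x (212, 147) 51.2
x (212, 157) 65.7
```

```bash
python3 - <<'E'
from h import *
w=load('w1');w2=load('w2')
for c,ax in caps(w2): print(c.round(1),ax.round(1),onz(w2,c,.055).round(4))
from rig import robot
print(delta(robot.get_obs(),(.573,.237,.03)))
E
```

```text
[107.3 227.3] [25.6 29.6] [ 0.6421 -0.3019  0.055 ]
[216.1 131.6] [26.7 37.9] [ 0.5385 -0.107   0.055 ]
[470.8 108.2] [27.  32.4] [0.5737 0.2357 0.055 ]
[469.5  34.2] [29.4 36.4] [0.4839 0.2354 0.055 ]
[ 9.57255491 25.415361   26.82601484]
```

Call:
play_rows:
  gripper: [-0.38,-0.38,-0.38,-0.38,-0.38,-0.38,-0.38,-0.38,-0.38,-0.38,-0.38,-0.38]
  delta_pos:
    - [2,5,0]
    - [4,10,0]
    - [6,15,2]
    - [8,20,6]
    - [9.6,25.4,10]
    - [9.6,25.4,15]
    - [9.6,25.4,19]
    - [9.6,25.4,22]
    - [9.6,25.4,24.5]
    - [9.6,25.4,26.8]
    - [9.6,25.4,26.8]
    - [9.6,25.4,26.8]
  turn:
    - [0,0,0]
    - [0,0,0]
    - [0,0,0]
    - [0,0,0]
    - [0,0,0]
    - [0,0,0]
    - [0,0,0]
    - [0,0,0]
    - [0,0,0]
    - [0,0,0]
    - [0,0,0]
    - [0,0,0]
  squeeze: 20

```text
time: 4.25
position: [0.5743, 0.2357, 0.0309]
tool_rot: [0.096, 0.995, 0.0, 0.001]
ft_force: [-0.1, 0.8, 0.3]
grip_width: 0.0603
grip_force: 0.0
```

Call:
play_rows:
  gripper: [1,1,1,1,1,1,1]
  delta_pos:
    - [0,0,0]
    - [0,0,0]
    - [0,0,0]
    - [0,0,0]
    - [0,0,-1]
    - [0,0,-4]
    - [0,0,-10]
  turn:
    - [0,0,0]
    - [0,0,0]
    - [0,0,0]
    - [0,0,0]
    - [0,0,0]
    - [0,0,0]
    - [0,0,0]

```text
time: 5.12
position: [0.5716, 0.2342, 0.1285]
tool_rot: [0.096, 0.995, -0.001, -0.003]
ft_force: [1.3, -0.2, -0.7]
grip_width: 0.0025
grip_force: 0.0
```

```bash
python3 - <<'E'
from h import *
from rig import robot
o=robot.get_obs();print(o['position'],o['tool_rot'],o['grip_width'],o['grip_force'])
for n,p in dict(Fm=(.4812,-.0937),F0=(.4949,-.0230),Fp=(.5086,.0477)).items():
    print(n,delta(o,(*p,.036)).round(2))
E
```

```text
[0.57155784 0.23416119 0.12853004] [ 0.09633279  0.9953426  -0.00113362 -0.00343828] 0.0025325327668574813 0.0
Fm [  2.52 -33.88   9.37]
F0 [  2.53 -26.68   9.35]
Fp [  2.54 -19.48   9.33]
```

```bash
python3 - <<'E'
from h import *
s=snap('scene','s2');d=snap('side','d2')
for n,c in(('s',s),('d',d)):
    print(n,[a.tolist() for a,b in blobs(c,(3,120,40),(18,255,200),40) if a[0]>200 and a[1]>120])
a=cv2.resize(s['color'][150:320,250:470],(800,618),interpolation=cv2.INTER_CUBIC)[:600]
cv2.imwrite('pics/c3.png',a[:,:,::-1])
E
```

```text
s [[376.2, 238.6], [351.1, 258.8], [338.0, 278.4], [383.0, 292.7], [433.1, 292.2]]
d [[230.3, 157.2], [258.1, 164.3], [278.1, 177.4], [258.2, 185.4], [225.6, 192.7], [378.0, 261.9], [529.1, 384.5]]
```

View pics/c3.png

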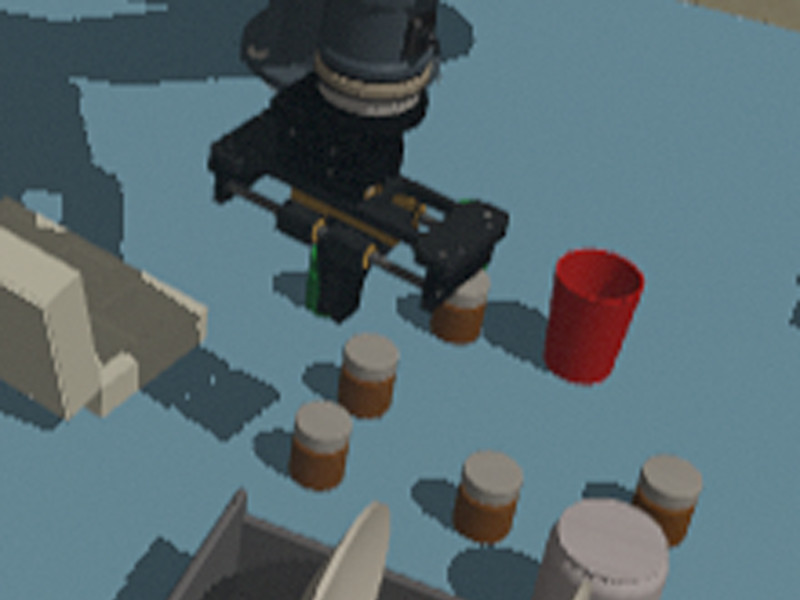

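The jars haven't moved, so the fingers either closed too late or slipped off. I'll go back down and check the grip before lifting.

Call:
play_rows:
  gripper: [-0.38,-0.38,-0.38,-0.38,-0.38,-0.38,-0.38,-0.38,-0.38]
  delta_pos:
    - [-0.1,0.2,0]
    - [-0.1,0.2,0]
    - [-0.1,0.2,0]
    - [-0.1,0.2,3]
    - [-0.1,0.2,6]
    - [-0.1,0.2,8]
    - [-0.1,0.2,10]
    - [-0.1,0.2,10.1]
    - [-0.1,0.2,10.1]
  turn:
    - [0,0,0]
    - [0,0,0]
    - [0,0,0]
    - [0,0,0]
    - [0,0,0]
    - [0,0,0]
    - [0,0,0]
    - [0,0,0]
    - [0,0,0]

```text
time: 6.35
position: [0.5754, 0.2367, 0.0289]
tool_rot: [0.096, 0.995, -0.0, -0.0]
ft_force: [-0.1, -0.3, 0.7]
grip_width: 0.0597
grip_force: 0.0
```

Call:
play_rows:
  gripper: [1,1,1,1,1,1,1,1]
  delta_pos:
    - [0,0,0]
    - [0,0,0]
    - [0,0,0]
    - [0,0,0]
    - [0,0,0]
    - [0,0,0]
    - [0,0,0]
    - [0,0,0]
  turn:
    - [0,0,0]
    - [0,0,0]
    - [0,0,0]
    - [0,0,0]
    - [0,0,0]
    - [0,0,0]
    - [0,0,0]
    - [0,0,0]
  squeeze: 25

```text
time: 7.35
position: [0.5795, 0.2356, 0.0349]
tool_rot: [0.096, 0.995, -0.0, 0.005]
ft_force: [-2.7, -6.1, 26.2]
grip_width: 0.0113
grip_force: 26.4
```

Call:
play_rows:
  gripper: [1,1,1,1,1]
  delta_pos:
    - [0,0,-1]
    - [0,0,-2]
    - [0,0,-4]
    - [0,0,-4]
    - [0,0,-4]
  turn:
    - [0,0,0]
    - [0,0,0]
    - [0,0,0]
    - [0,0,0]
    - [0,0,0]

```text
time: 7.98
position: [0.5748, 0.2367, 0.0682]
tool_rot: [0.096, 0.995, -0.0, -0.001]
ft_force: [-0.5, -0.4, -0.3]
grip_width: 0.0005
grip_force: 0.0
```

```bash
python3 - <<'E'
from h import *
from rig import robot
w1=load('w1');w2=load('w2')
print(tri([(w1,(242.5,245.4)),(w2,(470.8,108.2))]),tri([(w1,(216.9,192.4)),(w2,(469.5,34.2))]))
s=snap('scene','s3');d=snap('side','d3');w=snap('wrist','w3')
o=robot.get_obs()
for n,c in(('s',s),('d',d),('w',w)):
    print(n,[a.tolist() for a,b in blobs(c,(3,120,40),(18,255,200),40) if a[0]>200 and a[1]>120],proj(c,o['position']))
a=cv2.resize(s['color'][180:310,310:400],(415,600),interpolation=cv2.INTER_CUBIC)
b=cv2.resize(d['color'][110:220,225:295],(382,600),interpolation=cv2.INTER_CUBIC)
cv2.imwrite('pics/c4.png',np.hstack([a,b])[:,:,::-1])
E
```

```text
(array([0.57360829, 0.23671105, 0.05305496]), np.float64(0.00033447810320973707)) (array([0.48350962, 0.23629392, 0.05339125]), np.float64(0.00020965991350169655))
s [[350.7, 258.9], [337.4, 278.8], [382.9, 292.6], [433.2, 292.2]] [338.32956278 260.78705964]
d [[230.3, 157.2], [258.0, 164.3], [279.0, 177.3], [258.2, 185.5], [225.7, 192.7], [377.7, 262.1], [529.1, 384.5]] [277.99328013 164.11471672]
w [[416.0, 167.1], [281.5, 204.7]] [282.5397564  245.27945618]
```

View pics/c4.png

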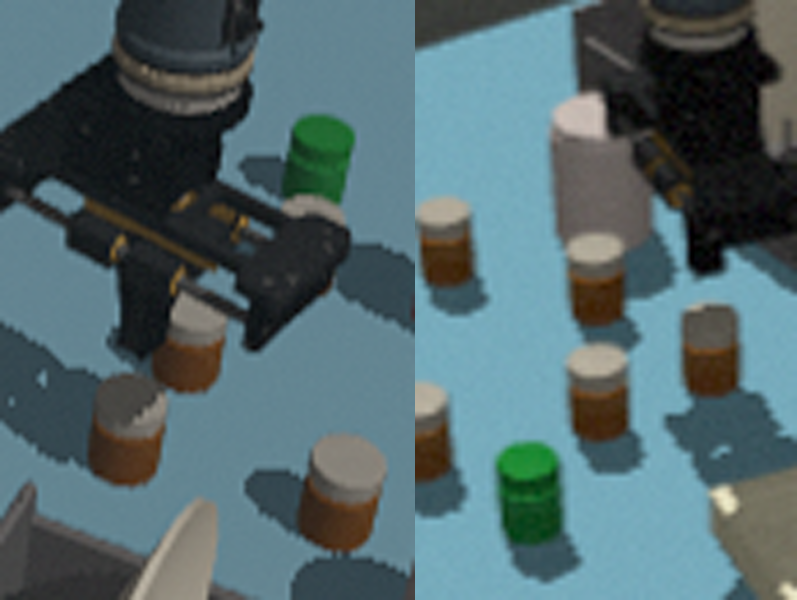

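The jar still stands at about (.575,.237), directly under the tool, with its cap at crop (130,400). I'll try a lower grasp and read the width row by row.

Call:
play_rows:
  gripper: [-0.38,-0.38,-0.38,-0.38,-0.38,-0.38,-0.38,-0.38,-0.38,-0.38]
  delta_pos:
    - [0,0,0]
    - [0,0,0]
    - [0,0,0]
    - [0,0,0]
    - [0,0,0]
    - [0,0,1]
    - [0,0,2.5]
    - [0,0,4]
    - [0,0,5.2]
    - [0,0,5.2]
  turn:
    - [0,0,0]
    - [0,0,0]
    - [0,0,0]
    - [0,0,0]
    - [0,0,0]
    - [0,0,0]
    - [0,0,0]
    - [0,0,0]
    - [0,0,0]
    - [0,0,0]

```text
time: 9.38
position: [0.5742, 0.2364, 0.0152]
tool_rot: [0.096, 0.995, -0.001, -0.002]
ft_force: [-0.0, 0.5, 0.7]
grip_width: 0.06
grip_force: 0.0
```

Call:
play_rows:
  gripper: [0.1,0.1]
  delta_pos:
    - [0,0,0]
    - [0,0,0]
  turn:
    - [0,0,0]
    - [0,0,0]
  squeeze: 12

```text
time: 9.62
position: [0.5759, 0.2368, 0.0176]
tool_rot: [0.096, 0.995, 0.0, 0.001]
ft_force: [0.5, 0.6, -0.8]
grip_width: 0.0472
grip_force: 0.0
```

Call:
play_rows:
  gripper: [0.1,0.1]
  delta_pos:
    - [0,0,0]
    - [0,0,0]
  turn:
    - [0,0,0]
    - [0,0,0]

```text
time: 9.88
position: [0.5758, 0.2367, 0.0175]
tool_rot: [0.096, 0.995, 0.0, 0.0]
ft_force: [-0.4, -0.7, 1.5]
grip_width: 0.0411
grip_force: 12.0
```

Call:
play_rows:
  gripper: [0.1,0.1]
  delta_pos:
    - [0,0,0]
    - [0,0,0]
  turn:
    - [0,0,0]
    - [0,0,0]

```text
time: 10.12
position: [0.5758, 0.2367, 0.0175]
tool_rot: [0.096, 0.995, 0.0, 0.0]
ft_force: [-0.2, -0.1, 3.8]
grip_width: 0.0413
grip_force: 12.0
```

```bash
python3 - <<'E'
from h import *
from rig import robot
d=snap('side','d4');s=snap('scene','s4')
a=cv2.resize(s['color'][180:310,310:400],(415,600),interpolation=cv2.INTER_CUBIC)
b=cv2.resize(d['color'][110:220,225:295],(382,600),interpolation=cv2.INTER_CUBIC)
cv2.imwrite('pics/c5.png',np.hstack([a,b])[:,:,::-1])
E
```

```text
(no output)
```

View pics/c5.png

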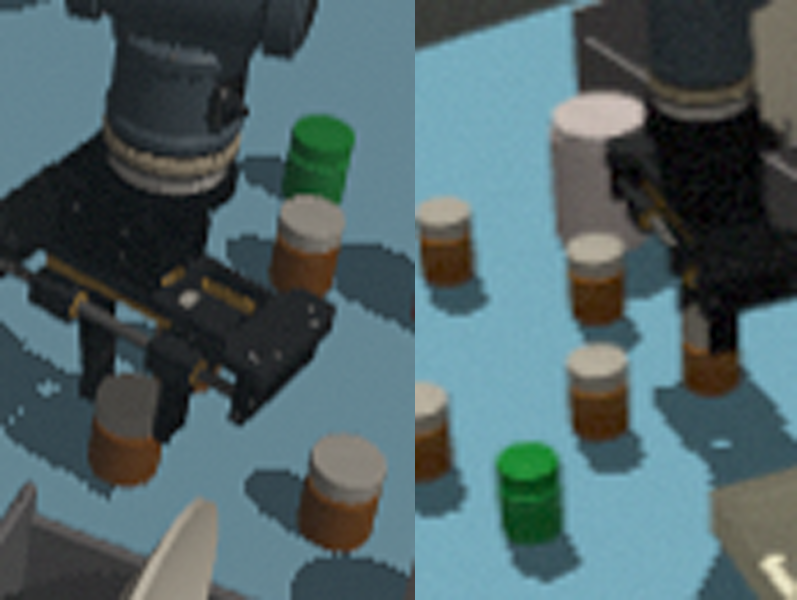

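The fingers now straddle the jar and hold it at 41 mm opening. I'll lift and check.

Call:
play_rows:
  gripper: [0.1,0.1,0.1,0.1,0.1,0.1,0.1,0.1]
  delta_pos:
    - [0,0,-0.5]
    - [0,0,-1.5]
    - [0,0,-3]
    - [0,0,-6]
    - [0,0,-9]
    - [0,0,-12]
    - [0,0,-12]
    - [0,0,-12]
  turn:
    - [0,0,0]
    - [0,0,0]
    - [0,0,0]
    - [0,0,0]
    - [0,0,0]
    - [0,0,0]
    - [0,0,0]
    - [0,0,0]
  squeeze: 15

```text
time: 11.22
position: [0.5747, 0.2365, 0.1367]
tool_rot: [0.096, 0.995, -0.0, -0.0]
ft_force: [-0.3, -0.4, -0.8]
grip_width: 0.0413
grip_force: 15.0
```

```bash
python3 - <<'E'
from h import *
from rig import robot
o=robot.get_obs();print(o['position'],o['tool_rot'],o['grip_width'],o['grip_force'],o['ft_force'])
w=snap('wrist','w5');s=snap('scene','s5');d=snap('side','d5')
for n,c in(('s',s),('d',d),('w',w)):
    print(n,[a.tolist() for a,b in blobs(c,(3,120,40),(18,255,200),40) if a[0]>200 and a[1]>100])
T=o['position']+[0,0,.0375]
print('cap expected px',proj(w,T),[ (c.round(1),ax.round(1)) for c,ax in caps(w,150,4000)])
cv2.imwrite('pics/w5.png',w['color'][:,:,::-1])
for n,p in dict(Fm=(.4812,-.0937),F0=(.4949,-.0230),Fp=(.5086,.0477)).items():
    print(n,delta(o,(*p,.09)).round(2))
E
```

```text
[0.57471459 0.23651704 0.1367202 ] [ 9.62115288e-02  9.95360817e-01 -1.34592699e-04 -4.08828330e-04] 0.04126917533441792 14.999246746301651 [-0.31485961 -0.39358885 -0.80199015]
s [[375.8, 238.4], [346.7, 251.3], [383.1, 292.6], [433.3, 292.3]]
d [[277.8, 150.3], [230.4, 157.2], [258.0, 164.3], [258.3, 185.5], [225.7, 192.6], [378.1, 261.9], [529.1, 384.5]]
w [[385.8, 156.4], [281.9, 224.9]]
cap expected px [282.63076907 272.11521753] [(array([414.5, 166.6]), array([42.5, 47.7])), (array([260.3, 108.3]), array([47.3, 49.5]))]
Fm [  2.85 -34.2    4.69]
F0 [  2.86 -27.     4.68]
Fp [  2.87 -19.8    4.68]
```

View pics/w5.png

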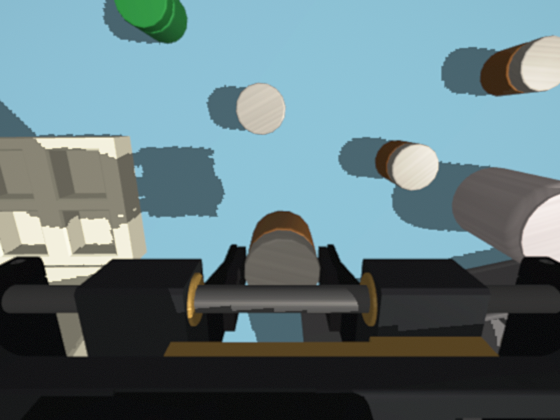

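Held level, cap centred near (283,268). I'll work out the jar's offset along tool x from the cap's far edge at row 233.

```bash
cat >> h.py <<'E'
def capoff(w,o,hz=.0375):
    """offset (mm) of the held cap's centre from the TCP along tool x,y; from its arc above the gripper rod"""
    g=cv2.cvtColor(w['color'],cv2.COLOR_RGB2HSV); m=cv2.inRange(g,np.array((0,0,60)),np.array((180,60,255)))
    Rt=Rot.from_quat(o['tool_rot']); zc=o['position'][2]+hz; P=[]
    for u in range(262,304,2):
        col=m[205:275,u]; r=205+np.where(col>0)[0]
        if len(r): P.append((u,r.min()-.5))
    Q=np.array([Rt.inv().apply(onz(w,p,zc)-o['position'])[:2] for p in P])*1000
    A=np.c_[2*Q,np.ones(len(Q))]; s=[q[0]-np.sqrt(max(21**2-(q[1])**2,0)) for q in Q]
    return np.median(s),P[::5]
E
python3 - <<'E'
from h import *
from rig import robot
o=robot.get_obs();w=load('w5');print(capoff(w,o))
print(w['color'][215:275:4,282].tolist())
E
```

```text
(np.float64(13.40711019652002), [(262, np.float64(217.5)), (272, np.float64(211.5)), (282, np.float64(210.5)), (292, np.float64(212.5)), (302, np.float64(217.5))])
[[70, 51, 31], [70, 50, 30], [73, 52, 33], [87, 60, 34], [89, 83, 75], [85, 82, 76], [100, 96, 91], [104, 101, 94], [104, 100, 94], [102, 99, 92], [106, 102, 94], [104, 100, 93], [103, 100, 93], [107, 103, 95], [101, 98, 91]]
```

```bash
python3 - <<'E'
from h import *
from rig import robot
o=robot.get_obs();w=load('w5')
for h in(-.0175,-.0155): print(h,capoff(w,o,h)[0])
g=w['color'].astype(int)
print([g[r,282].tolist() for r in range(204,214)])
E
```

```text
-0.0175 -2.6369994209384924
-0.0155 -2.091086174400452
[[143, 196, 216], [143, 197, 215], [142, 196, 216], [143, 197, 216], [143, 198, 217], [140, 191, 209], [119, 155, 166], [81, 81, 80], [66, 44, 23], [70, 48, 29]]
```

Call:
play_rows:
  gripper: [0.1,0.1,0.1,0.1,0.1,0.1,0.1,0.1,0.1,0.1,0.1,0.1]
  delta_pos:
    - [0.5,-4,0]
    - [1,-9,0]
    - [1.5,-14,0]
    - [2,-19,0]
    - [2.5,-24,0]
    - [3.1,-29,0]
    - [3.1,-32.5,0]
    - [3.1,-34.2,2]
    - [3.1,-34.2,5]
    - [3.1,-34.2,6.3]
    - [3.1,-34.2,6.3]
    - [3.1,-34.2,6.3]
  turn:
    - [0,0,0]
    - [0,0,0]
    - [0,0,0]
    - [0,0,0]
    - [0,0,0]
    - [0,0,0]
    - [0,0,0]
    - [0,0,0]
    - [0,0,0]
    - [0,0,0]
    - [0,0,0]
    - [0,0,0]

```text
time: 12.88
position: [0.48, -0.0929, 0.0744]
tool_rot: [0.096, 0.995, -0.0, 0.0]
ft_force: [0.1, 0.1, -1.0]
grip_width: 0.0413
grip_force: 15.0
```

```bash
python3 - <<'E'
from h import *
from rig import robot
o=robot.get_obs();print(o['position'],o['tool_rot'],o['grip_width'])
w=snap('wrist','w6');print(delta(o,(.4812,-.0937,.036)))
cv2.imwrite('pics/w6.png',w['color'][:,:,::-1]); print(capoff(w,o,-.0175))
E
```

```text
[ 0.47995079 -0.09293749  0.07439   ] [ 9.58880786e-02  9.95392016e-01 -1.46084928e-04  4.36370196e-04] 0.04134820131240049
[-0.13373688 -0.05020669  3.83913159]
(np.float64(3.5245933634709843), [(262, np.float64(204.5)), (272, np.float64(204.5)), (282, np.float64(204.5)), (292, np.float64(204.5)), (302, np.float64(204.5))])
```

View pics/w6.png

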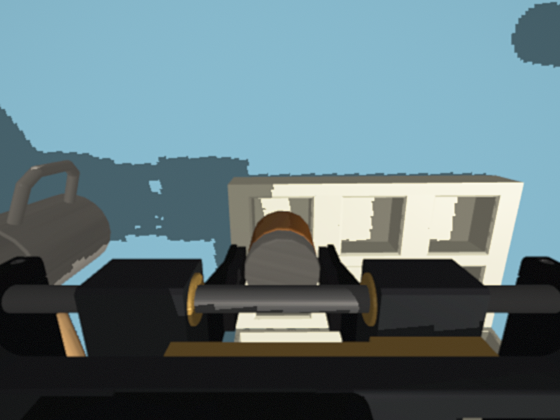

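The held jar's centre is at column 282. Its target pocket's mouth spans columns about 251–313 with the front edge near row 197, so it lines up sideways. I'll check along x numerically.

```bash
python3 - <<'E'
from h import *
from rig import robot
o=robot.get_obs();w=load('w6');g=cv2.cvtColor(w['color'],cv2.COLOR_RGB2GRAY).astype(int)
print('col265',g[174:205,265].tolist());print('col380',g[174:205,380].tolist());print('row205',g[205,226:325].tolist());print('row225',g[225,330:500].tolist())
Rt=Rot.from_quat(o['tool_rot'])
f=lambda p,z=.032:(Rt.inv().apply(onz(w,p,z)-o['position'])[:2]*1000).round(1)
for p in((265,197),(265,182),(251,205),(313,205),(342,225),(404,225),(432,225),(494,225)): print(p,f(p))
E
```

```text
col265 [107, 86, 94, 105, 105, 105, 106, 105, 104, 108, 118, 128, 129, 129, 129, 129, 128, 128, 128, 129, 129, 125, 117, 138, 200, 236, 238, 236, 235, 235, 236]
col380 [87, 93, 102, 105, 105, 104, 104, 102, 122, 190, 244, 245, 242, 242, 241, 242, 242, 242, 242, 242, 241, 231, 205, 172, 135, 125, 126, 127, 128, 127, 127]
row205 [90, 91, 102, 121, 129, 130, 129, 129, 128, 128, 129, 129, 128, 129, 128, 128, 128, 129, 129, 129, 128, 129, 125, 120, 117, 109, 99, 97, 113, 126, 129, 129, 128, 127, 124, 150, 223, 238, 237, 236, 236, 235, 236, 236, 235, 236, 235, 236, 236, 235, 235, 236, 236, 236, 235, 235, 236, 235, 236, 236, 236, 238, 235, 204, 150, 127, 127, 128, 129, 129, 129, 128, 128, 128, 129, 128, 129, 128, 129, 129, 129, 128, 116, 100, 102, 131, 141, 163, 225, 238, 238, 237, 236, 237, 237, 237, 237, 237, 237]
row225 [237, 237, 237, 237, 237, 237, 238, 233, 219, 229, 239, 240, 238, 237, 237, 236, 237, 237, 237, 237, 237, 237, 237, 237, 237, 237, 237, 237, 237, 237, 238, 238, 238, 238, 238, 238, 238, 238, 238, 239, 238, 207, 150, 126, 125, 127, 128, 127, 128, 127, 127, 128, 127, 127, 127, 128, 128, 128, 126, 112, 97, 95, 95, 95, 95, 95, 95, 96, 94, 100, 122, 138, 141, 169, 230, 242, 241, 241, 240, 240, 240, 240, 240, 240, 240, 240, 241, 241, 241, 241, 241, 241, 241, 241, 241, 241, 241, 241, 241, 242, 241, 241, 241, 241, 241, 241, 242, 241, 242, 241, 241, 241, 242, 242, 241, 241, 242, 242, 242, 242, 244, 243, 191, 132, 124, 126, 127, 127, 127, 127, 127, 127, 127, 127, 127, 127, 127, 126, 127, 126, 115, 101, 95, 95, 95, 95, 95, 95, 95, 94, 94, 94, 96, 95, 94, 94, 94, 94, 93, 103, 130, 142, 140, 155, 214, 241, 244, 243, 243, 242]
(265, 197) [ 22.6 -13.5]
(265, 182) [ 34.5 -13.3]
(251, 205) [ 16.2 -24.5]
(313, 205) [16.2 24. ]
(342, 225) [-0.4 47.7]
(404, 225) [-0.5 97.2]
(432, 225) [ -0.5 119.6]
(494, 225) [ -0.5 169.1]
```

Call:
play_rows:
  gripper: [0.1,0.1,0.1,0.1,0.1,0.1]
  delta_pos:
    - [0.15,0,0]
    - [0.15,0,1]
    - [0.15,0,2]
    - [0.15,0,2.7]
    - [0.15,0,3.2]
    - [0.15,0,3.2]
  turn:
    - [0,0,0]
    - [0,0,0]
    - [0,0,0]
    - [0,0,0]
    - [0,0,0]
    - [0,0,0]

```text
time: 13.68
position: [0.4835, -0.095, 0.0431]
tool_rot: [0.097, 0.995, -0.002, 0.006]
ft_force: [5.0, -0.8, 7.5]
grip_width: 0.0414
grip_force: 15.0
```

Call:
play_rows:
  gripper: [0.1,0.1,0.1,0.1]
  delta_pos:
    - [-0.35,0,0]
    - [-0.35,0,0]
    - [-0.35,0,0.3]
    - [-0.35,0,0.5]
  turn:
    - [0,0,0]
    - [0,0,0]
    - [0,0,0]
    - [0,0,0]

```text
time: 14.18
position: [0.4872, -0.0957, 0.0384]
tool_rot: [0.097, 0.995, -0.002, 0.006]
ft_force: [7.5, 0.3, 10.4]
grip_width: 0.0418
grip_force: 15.0
```

```bash
python3 - <<'E'
from h import *
from rig import robot
d=snap('side','d7');s=snap('scene','s7');w=snap('wrist','w7')
a=cv2.resize(w['color'][150:300,200:360],(427,400),interpolation=cv2.INTER_CUBIC)
b=cv2.resize(d['color'][170:260,265:350],(378,400),interpolation=cv2.INTER_CUBIC)
cv2.imwrite('pics/c7.png',np.hstack([a,b])[:,:,::-1])
o=robot.get_obs();print(o['position'],o['ft_force'],o['moment'])
E
```

```text
[ 0.48719835 -0.09570754  0.03837635] [ 5.71230658 -0.97035903  8.13469899] [-0.12320228 -1.05366345 -0.01818134]
```

View pics/c7.png

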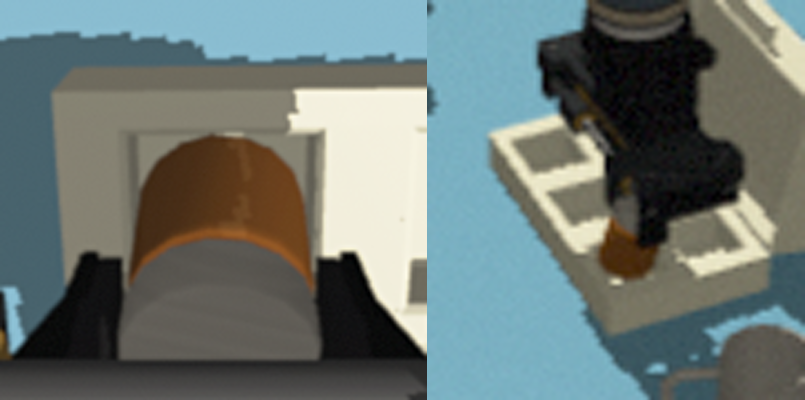

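The jar pivoted about the finger line: its lower front edge (crop row 133) is against the pocket's front wall, inside the mouth. Pushing the tool back towards the robot should stand it upright.

Call:
play_rows:
  gripper: [0.1,0.1,0.1]
  delta_pos:
    - [0.3,0,0]
    - [0.6,0,0]
    - [0.6,0,0]
  turn:
    - [0,0,0]
    - [0,0,0]
    - [0,0,0]
  squeeze: 10

```text
time: 14.7
position: [0.4834, -0.0951, 0.039]
tool_rot: [0.097, 0.995, -0.002, 0.008]
ft_force: [8.2, 1.1, 9.5]
grip_width: 0.0417
grip_force: 10.0
```

```bash
cat >> h.py <<'E'
def held(w,o):
    """column-282 profile transitions of held jar: rows of bottom edge (blue->amber) and cap edge"""
    h=cv2.cvtColor(w['color'],cv2.COLOR_RGB2HSV).astype(int)
    am=[(r) for r in range(170,283) if 3<=h[r,282,0]<=18 and h[r,282,1]>110]
    return (min(am),max(am),len(am)) if am else None
E
python3 - <<'E'
from h import *
from rig import robot
o=robot.get_obs();print(o['position'],o['ft_force'],o['moment'])
print('w5',held(load('w5'),o),'w6',held(load('w6'),o),'w7',held(load('w7'),o))
w=snap('wrist','w8');print(held(w,o))
E
```

```text
[ 0.48339952 -0.09513314  0.03901751] [8.21111534 1.10005661 9.50400598] [ 0.09608337 -1.60610228 -0.02663021]
w5 (212, 229, 18) w6 (212, 230, 19) w7 (201, 239, 39)
(207, 242, 36)
```

I'll set the jar down on the free counter in front of the box to stand it straight, then regrasp it centred.

Call:
play_rows:
  gripper: [0.1,0.1,0.1,0.1,0.1,0.1,0.1,0.1,0.1,0.1,0.1,0.1]
  delta_pos:
    - [-0.3,0,-1]
    - [-0.3,0,-4]
    - [0,0,-7]
    - [3,0,-7]
    - [6,0,-7]
    - [7.2,0,-7]
    - [7.2,0,-5]
    - [7.2,0,-2]
    - [7.2,0,0]
    - [7.2,0,1]
    - [7.2,0,1.7]
    - [7.2,0,1.7]
  turn:
    - [0,0,0]
    - [0,0,0]
    - [0,0,0]
    - [0,0,0]
    - [0,0,0]
    - [0,0,0]
    - [0,0,0]
    - [0,0,0]
    - [0,0,0]
    - [0,0,0]
    - [0,0,0]
    - [0,0,0]
  squeeze: 10

```text
time: 16.25
position: [0.4049, -0.0785, 0.0198]
tool_rot: [0.096, 0.995, 0.0, -0.0]
ft_force: [-0.5, -0.4, -1.0]
grip_width: 0.0417
grip_force: 10.0
```

```bash
python3 - <<'E'
from h import *
from rig import robot
o=robot.get_obs();print(o['position'],o['ft_force'],o['moment'],o['grip_width'])
w=snap('wrist','w9');print(held(w,o))
E
```

```text
[ 0.40490123 -0.0785461   0.01979264] [-0.47918057 -0.39738231 -0.95723295] [-0.03832441 -0.02697382 -0.03247505] 0.041659841321037346
(206, 242, 37)
```

Call:
play_rows:
  gripper: [0.1,0.1,0.1,0.1]
  delta_pos:
    - [0,0,0.3]
    - [0,0,0.6]
    - [0,0,0.6]
    - [0,0,0.6]
  turn:
    - [0,0,0]
    - [0,0,0]
    - [0,0,0]
    - [0,0,0]

```text
time: 16.8
position: [0.4045, -0.0783, 0.0148]
tool_rot: [0.096, 0.995, -0.0, 0.0]
ft_force: [-0.2, 1.7, 6.8]
grip_width: 0.0419
grip_force: 10.0
```

Call:
play_rows:
  gripper: [0.1,0.1,0.1]
  delta_pos:
    - [0,0,0.3]
    - [0,0,0.3]
    - [0,0,0.3]
  turn:
    - [0,0,0]
    - [0,0,0]
    - [0,0,0]

```text
time: 17.18
position: [0.4041, -0.0781, 0.0119]
tool_rot: [0.096, 0.995, 0.0, -0.0]
ft_force: [-2.3, 0.1, 10.4]
grip_width: 0.0421
grip_force: 10.0
```

```bash
python3 - <<'E'
from h import *
from rig import robot
o=robot.get_obs();print(o['position'],o['ft_force'],o['moment'],o['grip_width'])
w=snap('wrist','w10');print(held(w,o))
d=snap('side','d10');print([ (a.tolist(),b.tolist()) for a,b in blobs(d,(3,120,40),(18,255,200),20) if a[0]>200 and a[1]>100])
E
```

```text
[ 0.40411413 -0.078063    0.01194373] [-2.29313111  0.0606948  10.39042374] [0.15893742 0.29989096 0.05932035] 0.04205692202777867
(209, 241, 33)
[([230.3, 157.2], [226, 153, 9, 9, 66]), ([258.1, 164.3], [254, 160, 9, 9, 71]), ([258.2, 185.3], [254, 181, 10, 10, 77]), ([225.7, 192.8], [221, 188, 10, 10, 79]), ([285.8, 238.7], [281, 232, 12, 12, 84]), ([377.8, 262.0], [369, 256, 20, 13, 101]), ([529.1, 384.6], [502, 341, 58, 79, 1536])]
```

Contact felt. I'll open, rise and back off along +x so the wrist camera can see the jar.

Call:
play_rows:
  gripper: [-0.1,-0.3,-0.4,-0.4,-0.4,-0.4,-0.4,-0.4,-0.4,-0.4,-0.4,-0.4]
  delta_pos:
    - [0,0,0]
    - [0,0,0]
    - [0,0,0]
    - [0,0,-2]
    - [0,0,-7]
    - [0,0,-12]
    - [-4,0,-16]
    - [-9,0,-20]
    - [-12,0,-20]
    - [-12,0,-20]
    - [-12,0,-20]
    - [-12,0,-20]
  turn:
    - [0,0,0]
    - [0,0,0]
    - [0,0,0]
    - [0,0,0]
    - [0,0,0]
    - [0,0,0]
    - [0,0,0]
    - [0,0,0]
    - [0,0,0]
    - [0,0,0]
    - [0,0,0]
    - [0,0,0]

```text
time: 18.77
position: [0.5207, -0.1008, 0.2101]
tool_rot: [0.096, 0.995, 0.0, -0.002]
ft_force: [0.2, 0.2, 1.3]
grip_width: 0.0612
grip_force: 0.0
```

```bash
python3 - <<'E'
from h import *
from rig import robot
o=robot.get_obs();print(o['position'],o['tool_rot'])
w=snap('wrist','w11')
for c,ax in caps(w): print(c.round(1),ax.round(1),onz(w,c,.054).round(4),delta(o,onz(w,c,.054)).round(2))
m=[(a.tolist(),b.tolist()) for a,b in blobs(w,(3,120,30),(18,255,200),20)];print(m)
E
```

```text
[ 0.52066981 -0.10084034  0.21010628] [ 9.63395789e-02  9.95347253e-01  4.59590970e-04 -1.52326560e-03]
[281.8  74.3] [38.  41.2] [ 0.3973 -0.0771  0.054 ] [12.52 -0.04 15.65]
[([545.5, 102.8], [530, 85, 30, 34, 812]), ([124.5, 241.7], [113, 225, 24, 35, 428])]
```

Call:
play_rows:
  gripper: [-0.4,-0.4,-0.4,-0.4,-0.4,-0.4,-0.4,-0.4,-0.4,-0.4]
  delta_pos:
    - [5,0,0]
    - [10,0,0]
    - [12.5,0,3]
    - [12.5,0,8]
    - [12.5,0,13]
    - [12.5,0,16]
    - [12.5,0,18]
    - [12.5,0,19.2]
    - [12.5,0,19.2]
    - [12.5,0,19.2]
  turn:
    - [0,0,0]
    - [0,0,0]
    - [0,0,0]
    - [0,0,0]
    - [0,0,0]
    - [0,0,0]
    - [0,0,0]
    - [0,0,0]
    - [0,0,0]
    - [0,0,0]

```text
time: 20.08
position: [0.4003, -0.0777, 0.0195]
tool_rot: [0.096, 0.995, -0.0, 0.001]
ft_force: [0.4, -0.2, 0.5]
grip_width: 0.061
grip_force: 0.0
```

Call:
play_rows:
  gripper: [0.1,0.1,0.1,0.1,0.1]
  delta_pos:
    - [0,0,0]
    - [0,0,0]
    - [0,0,0]
    - [0,0,0]
    - [0,0,0]
  turn:
    - [0,0,0]
    - [0,0,0]
    - [0,0,0]
    - [0,0,0]
    - [0,0,0]
  squeeze: 20

```text
time: 20.7
position: [0.4001, -0.0776, 0.0192]
tool_rot: [0.096, 0.995, -0.0, 0.0]
ft_force: [-0.3, 0.6, 4.7]
grip_width: 0.0416
grip_force: 20.0
```

Call:
play_rows:
  gripper: [0.1,0.1,0.1,0.1,0.1,0.1,0.1]
  delta_pos:
    - [0,0,-1]
    - [0,0,-4]
    - [0,0,-8]
    - [0,0,-10]
    - [0,0,-10]
    - [0,0,-10]
    - [0,0,-10]
  turn:
    - [0,0,0]
    - [0,0,0]
    - [0,0,0]
    - [0,0,0]
    - [0,0,0]
    - [0,0,0]
    - [0,0,0]

```text
time: 21.58
position: [0.3991, -0.0772, 0.118]
tool_rot: [0.096, 0.995, 0.0, -0.001]
ft_force: [0.3, 1.1, -0.7]
grip_width: 0.0412
grip_force: 20.0
```

```bash
python3 - <<'E'
from h import *
from rig import robot
o=robot.get_obs();print(o['position'],o['ft_force'],o['grip_width'],o['tool_rot'])
w=snap('wrist','w12');print(held(w,o)); print('predicted px bottom/cap near edges at col282:')
R=Rot.from_quat(o['tool_rot'])
for h in(-.0165,.0235,.0375): print(proj(w,o['position']+R.apply([.021,0,0])+[0,0,h]))
print(delta(o,(.4812,-.0937,.075)))
E
```

```text
[ 0.39907162 -0.07718102  0.1180281 ] [ 0.25250232  1.06175432 -0.67032206] 0.041200077592604994 [ 9.63220781e-02  9.95349355e-01  4.75124237e-04 -1.22221607e-03]
(207, 224, 18)
predicted px bottom/cap near edges at col282:
[282.45441869 208.00886674]
[282.64451263 227.24915198]
[282.73246486 236.15120302]
[-8.38802603 -0.04949449  4.28161351]
```

Call:
play_rows:
  gripper: [0.1,0.1,0.1,0.1,0.1,0.1,0.1,0.1]
  delta_pos:
    - [-4,0,0]
    - [-8.5,-0.1,0]
    - [-8.5,-0.1,2]
    - [-8.5,-0.1,4]
    - [-8.5,-0.1,5.5]
    - [-8.5,-0.1,5.5]
    - [-8.5,-0.1,5.5]
    - [-8.5,-0.1,5.5]
  turn:
    - [0,0,0]
    - [0,0,0]
    - [0,0,0]
    - [0,0,0]
    - [0,0,0]
    - [0,0,0]
    - [0,0,0]
    - [0,0,0]

```text
time: 22.62
position: [0.4837, -0.0951, 0.0646]
tool_rot: [0.096, 0.995, -0.0, 0.001]
ft_force: [1.4, -0.7, -0.8]
grip_width: 0.0412
grip_force: 20.0
```

Call:
play_rows:
  gripper: [0.1,0.1,0.1,0.1]
  delta_pos:
    - [0,0,0.7]
    - [0,0,1.4]
    - [0,0,1.8]
    - [0,0,1.8]
  turn:
    - [0,0,0]
    - [0,0,0]
    - [0,0,0]
    - [0,0,0]

```text
time: 23.12
position: [0.4828, -0.0947, 0.0454]
tool_rot: [0.096, 0.995, 0.0, -0.001]
ft_force: [0.6, -0.6, -0.5]
grip_width: 0.041
grip_force: 20.0
```

```bash
python3 - <<'E'
from h import *
from rig import robot
o=robot.get_obs();print(o['position'],o['ft_force'],o['grip_width'],o['moment'])
w=snap('wrist','w13');print(held(w,o));print(delta(o,(.4812,-.0937,.035)))
E
```

```text
[ 0.48278952 -0.09468191  0.04544193] [ 0.56245138 -0.6463783  -0.47445884] 0.04102581863225355 [ 4.66094843e-03  1.47553792e-02 -2.51432366e-05]
(207, 224, 18)
[0.17365066 0.06564165 1.04440517]
```

In the pocket with no contact. Continue down, release and retreat.

Call:
play_rows:
  gripper: [0.1,0.1,0.1]
  delta_pos:
    - [0,0,0.5]
    - [0,0,1]
    - [0,0,1]
  turn:
    - [0,0,0]
    - [0,0,0]
    - [0,0,0]

```text
time: 23.55
position: [0.4828, -0.0947, 0.0355]
tool_rot: [0.096, 0.995, 0.0, -0.0]
ft_force: [-0.1, 0.5, -0.7]
grip_width: 0.0412
grip_force: 20.0
```

Call:
play_rows:
  gripper: [-0.1,-0.2,-0.25,-0.25,-0.25,-0.25,-0.4,-0.4]
  delta_pos:
    - [0,0,0]
    - [0,0,0]
    - [0,0,0]
    - [0,0,-2]
    - [0,0,-6]
    - [0,0,-12]
    - [0,0,-18]
    - [0,0,-21]
  turn:
    - [0,0,0]
    - [0,0,0]
    - [0,0,0]
    - [0,0,0]
    - [0,0,0]
    - [0,0,0]
    - [0,0,0]
    - [0,0,0]

```text
time: 24.55
position: [0.4844, -0.0953, 0.2496]
tool_rot: [0.096, 0.995, -0.001, 0.003]
ft_force: [0.7, 0.3, -0.8]
grip_width: 0.0597
grip_force: 0.0
```

Call:
play_rows:
  gripper: [-0.4,-0.4,-0.4,-0.4,-0.4,-0.4,-0.4,-0.4,-0.4]
  delta_pos:
    - [-3,5,0]
    - [-6,10,0]
    - [-9,15,0]
    - [-12,20,0]
    - [-12.5,25,0]
    - [-12.5,29,0]
    - [-12.5,29,0]
    - [-12.5,29,0]
    - [-12.5,29,0]
  turn:
    - [0,0,0]
    - [0,0,0]
    - [0,0,0]
    - [0,0,0]
    - [0,0,0]
    - [0,0,0]
    - [0,0,0]
    - [0,0,0]
    - [0,0,0]

```text
time: 25.68
position: [0.6612, 0.1644, 0.246]
tool_rot: [0.097, 0.995, -0.0, -0.0]
ft_force: [0.0, 0.1, 1.2]
grip_width: 0.0609
grip_force: 0.0
```

```bash
python3 - <<'E'
from h import *
from rig import robot
o=robot.get_obs();print(o['position'],o['ft_force'],o['grip_width'],o['tool_rot'])
w=snap('wrist','w14')
for c,ax in caps(w): print(c.round(1),ax.round(1),onz(w,c,.054).round(4),onz(w,c,.061).round(4),delta(o,onz(w,c,.054)).round(2))
s=snap('scene','s14');d=snap('side','d14')
for n,c in(('s',s),('d',d)): print(n,[a.tolist() for a,b in blobs(c,(3,120,40),(18,255,200),20) if a[0]>200 and a[1]>100])
E
```

```text
[0.66116322 0.16440499 0.24602087] [5.62827864e-04 8.99024957e-02 1.17495590e+00] 0.06088837344016818 [ 9.70544185e-02  9.95279034e-01 -2.51907060e-04 -1.47807578e-04]
[432.9  65.5] [33.3 39.3] [0.5579 0.3593 0.054 ] [0.5584 0.356  0.061 ] [13.89 17.14 19.2 ]
[314.8  17.7] [36.4 39. ] [0.4848 0.2354 0.054 ] [0.4866 0.2344 0.061 ] [18.67  3.57 19.2 ]
s [[376.5, 238.4], [352.0, 259.0], [383.5, 292.8], [433.1, 292.2]]
d [[230.4, 157.2], [258.0, 164.3], [258.3, 185.3], [225.6, 192.8], [309.4, 229.5], [377.8, 262.0], [529.1, 384.5]]
```

Call:
play_rows:
  gripper: [-0.4,-0.4,-0.4,-0.4,-0.4,-0.4,-0.4,-0.4,-0.4,-0.4,-0.4,-0.4]
  delta_pos:
    - [5,1,0]
    - [10,2,0]
    - [15,3,2]
    - [18.7,3.6,6]
    - [18.7,3.6,11]
    - [18.7,3.6,15]
    - [18.7,3.6,18]
    - [18.7,3.6,20.5]
    - [18.7,3.6,22]
    - [18.7,3.6,22.9]
    - [18.7,3.6,22.9]
    - [18.7,3.6,22.9]
  turn:
    - [0,0,0]
    - [0,0,0]
    - [0,0,0]
    - [0,0,0]
    - [0,0,0]
    - [0,0,0]
    - [0,0,0]
    - [0,0,0]
    - [0,0,0]
    - [0,0,0]
    - [0,0,0]
    - [0,0,0]

```text
time: 27.32
position: [0.4855, 0.2372, 0.0177]
tool_rot: [0.096, 0.995, 0.0, 0.001]
ft_force: [-0.1, 0.5, -0.6]
grip_width: 0.0607
grip_force: 0.0
```

Call:
play_rows:
  gripper: [0.1,0.1,0.1,0.1,0.1]
  delta_pos:
    - [0,0,0]
    - [0,0,0]
    - [0,0,0]
    - [0,0,0]
    - [0,0,0]
  turn:
    - [0,0,0]
    - [0,0,0]
    - [0,0,0]
    - [0,0,0]
    - [0,0,0]

```text
time: 27.95
position: [0.4848, 0.2369, 0.0172]
tool_rot: [0.096, 0.995, -0.0, 0.0]
ft_force: [-0.4, -0.8, 3.0]
grip_width: 0.0412
grip_force: 20.0
```

Call:
play_rows:
  gripper: [0.1,0.1,0.1,0.1,0.1,0.1,0.1]
  delta_pos:
    - [0,0,-1]
    - [0,0,-4]
    - [0,0,-8]
    - [0,0,-10]
    - [0,0,-10]
    - [0,0,-10]
    - [0,0,-10]
  turn:
    - [0,0,0]
    - [0,0,0]
    - [0,0,0]
    - [0,0,0]
    - [0,0,0]
    - [0,0,0]
    - [0,0,0]

```text
time: 28.82
position: [0.4838, 0.2368, 0.1157]
tool_rot: [0.096, 0.995, -0.0, -0.001]
ft_force: [-0.7, -0.5, -0.6]
grip_width: 0.0414
grip_force: 20.0
```

```bash
python3 - <<'E'
from h import *
from rig import robot
o=robot.get_obs();print(o['position'],o['ft_force'],o['grip_width'],o['tool_rot'])
w=snap('wrist','w15');print(held(w,o));print(delta(o,(.4949,-.0230,.0454)))
E
```

```text
[0.48380331 0.23675351 0.1157439 ] [-0.68109563 -0.54030462 -0.58107799] 0.041384982682712804 [ 9.62998464e-02  9.95351480e-01 -4.31785236e-04 -1.25844650e-03]
(211, 228, 18)
[ -6.08573826 -25.27308909   7.04752387]
```

Call:
play_rows:
  gripper: [0.1,0.1,0.1,0.1,0.1,0.1,0.1,0.1,0.1,0.1,0.1]
  delta_pos:
    - [-1,-4,0]
    - [-2,-9,0]
    - [-3,-14,0]
    - [-4,-19,0]
    - [-5,-23,0]
    - [-6,-25.3,0]
    - [-6,-25.3,2]
    - [-6,-25.3,4]
    - [-6,-25.3,5]
    - [-6,-25.3,5]
    - [-6,-25.3,5]
  turn:
    - [0,0,0]
    - [0,0,0]
    - [0,0,0]
    - [0,0,0]
    - [0,0,0]
    - [0,0,0]
    - [0,0,0]
    - [0,0,0]
    - [0,0,0]
    - [0,0,0]
    - [0,0,0]

```text
time: 30.25
position: [0.4956, -0.0227, 0.0672]
tool_rot: [0.096, 0.995, -0.0, 0.0]
ft_force: [0.5, -0.7, -0.7]
grip_width: 0.0416
grip_force: 20.0
```

Call:
play_rows:
  gripper: [0.1,0.1,0.1,0.1]
  delta_pos:
    - [0,0,0.7]
    - [0,0,1.4]
    - [0,0,2]
    - [0,0,2]
  turn:
    - [0,0,0]
    - [0,0,0]
    - [0,0,0]
    - [0,0,0]

```text
time: 30.75
position: [0.4947, -0.0227, 0.0463]
tool_rot: [0.096, 0.995, 0.0, -0.001]
ft_force: [-0.1, 0.1, -0.5]
grip_width: 0.0413
grip_force: 20.0
```

Call:
play_rows:
  gripper: [0.1,0.1,0.1]
  delta_pos:
    - [0,0,0.5]
    - [0,0,1.1]
    - [0,0,1.1]
  turn:
    - [0,0,0]
    - [0,0,0]
    - [0,0,0]

```text
time: 31.12
position: [0.4948, -0.0227, 0.0354]
tool_rot: [0.096, 0.995, 0.0, -0.001]
ft_force: [-0.4, 0.1, -0.8]
grip_width: 0.0413
grip_force: 20.0
```

Call:
play_rows:
  gripper: [-0.1,-0.2,-0.25,-0.25,-0.25,-0.25,-0.4,-0.4]
  delta_pos:
    - [0,0,0]
    - [0,0,0]
    - [0,0,0]
    - [0,0,-2]
    - [0,0,-6]
    - [0,0,-12]
    - [0,0,-18]
    - [0,0,-21]
  turn:
    - [0,0,0]
    - [0,0,0]
    - [0,0,0]
    - [0,0,0]
    - [0,0,0]
    - [0,0,0]
    - [0,0,0]
    - [0,0,0]

```text
time: 32.12
position: [0.4965, -0.0231, 0.2497]
tool_rot: [0.096, 0.995, -0.001, 0.003]
ft_force: [0.2, 0.1, -0.2]
grip_width: 0.06
grip_force: 0.0
```

Call:
play_rows:
  gripper: [-0.4,-0.4,-0.4,-0.4,-0.4,-0.4,-0.4,-0.4,-0.4]
  delta_pos:
    - [-3,5,0]
    - [-5,10,0]
    - [-6,15,0]
    - [-6,20,0]
    - [-6,24,0]
    - [-6,28,0]
    - [-6,28,0]
    - [-6,28,0]
    - [-6,28,0]
  turn:
    - [0,0,0]
    - [0,0,0]
    - [0,0,0]
    - [0,0,0]
    - [0,0,0]
    - [0,0,0]
    - [0,0,0]
    - [0,0,0]
    - [0,0,0]

```text
time: 33.25
position: [0.6075, 0.2392, 0.2459]
tool_rot: [0.097, 0.995, -0.0, -0.0]
ft_force: [-0.2, 0.3, -0.2]
grip_width: 0.0607
grip_force: 0.0
```

```bash
python3 - <<'E'
from h import *
from rig import robot
o=robot.get_obs();print(o['position'],o['ft_force'],o['grip_width'],o['tool_rot'])
w=snap('wrist','w16')
for c,ax in caps(w): print(c.round(1),ax.round(1),onz(w,c,.054).round(4),onz(w,c,.061).round(4),delta(o,onz(w,c,.054)).round(2))
s=snap('scene','s16');d=snap('side','d16')
for n,c in(('s',s),('d',d)): print(n,[a.tolist() for a,b in blobs(c,(3,120,40),(18,255,200),20) if a[0]>200 and a[1]>100])
E
```

```text
[0.60750609 0.23920875 0.24594557] [-0.22270025  0.26350479 -0.19477479] 0.06073093156451148 [ 9.69714986e-02  9.95287095e-01 -2.72611937e-04 -2.27673310e-04]
[372.1 126.8] [32.  34.8] [0.5579 0.359  0.054 ] [0.5574 0.357  0.061 ] [ 7.17 10.8  19.19]
[463.5  49.2] [33.4 40.8] [0.4941 0.4687 0.054 ] [0.4948 0.4647 0.061 ] [15.55 20.34 19.19]
s [[274.6, 225.2], [376.4, 238.5], [383.6, 292.8], [433.2, 292.2]]
d [[230.3, 157.2], [258.1, 164.3], [225.7, 192.8], [300.9, 216.5], [309.5, 229.6], [377.8, 262.0], [529.1, 384.5]]
```

```bash
python3 - <<'E'
from h import *
w2=load('w2');s=load('scene0');w1=load('w1');d=load('side0')
print('rack corner',tri([(w2,(453,194)),(s,(315,290))]),tri([(w2,(453,194)),(d,(180+360*.35,120+105*.35))]))
print('far corner',tri([(w1,(478,220)),(d,(180+216*.35,120+5*.35))]), onz(w1,(478,220),.09))
print('tin top',tri([(w1,(399,232)),(s,(416.5,298))]))
E
```

```text
rack corner (array([0.68771816, 0.21895138, 0.04761133]), np.float64(0.007194524413198829)) (array([0.67672071, 0.19490712, 0.08430662]), np.float64(0.0025064191051687233))
far corner (array([0.6698875 , 0.57108208, 0.0670228 ]), np.float64(0.009485519523181407)) [0.64675389 0.56066357 0.09      ]
tin top (array([0.62091793, 0.45408876, 0.09499828]), np.float64(0.0007029264403812198))
```

Call:
play_rows:
  gripper: [-0.4,-0.4,-0.4,-0.4,-0.4,-0.4,-0.4,-0.4,-0.4,-0.4,-0.4,-0.4]
  delta_pos:
    - [3,4,0]
    - [6,8,0]
    - [7.2,10.8,0]
    - [7.2,10.8,4]
    - [7.2,10.8,9]
    - [7.2,10.8,13]
    - [7.2,10.8,17]
    - [7.2,10.8,20]
    - [7.2,10.8,22]
    - [7.2,10.8,22.9]
    - [7.2,10.8,22.9]
    - [7.2,10.8,22.9]
  turn:
    - [0,0,-0.18]
    - [0,0,-0.36]
    - [0,0,-0.54]
    - [0,0,-0.54]
    - [0,0,-0.54]
    - [0,0,-0.54]
    - [0,0,-0.54]
    - [0,0,-0.54]
    - [0,0,-0.54]
    - [0,0,-0.54]
    - [0,0,-0.54]
    - [0,0,-0.54]

```text
time: 34.9
position: [0.5588, 0.3607, 0.0183]
tool_rot: [-0.173, 0.985, 0.0, 0.001]
ft_force: [-0.2, -0.7, -0.3]
grip_width: 0.061
grip_force: 0.0
```

Call:
play_rows:
  gripper: [0.1,0.1,0.1,0.1,0.1]
  delta_pos:
    - [0,0,0]
    - [0,0,0]
    - [0,0,0]
    - [0,0,0]
    - [0,0,0]
  turn:
    - [0,0,0]
    - [0,0,0]
    - [0,0,0]
    - [0,0,0]
    - [0,0,0]

```text
time: 35.52
position: [0.558, 0.3603, 0.0174]
tool_rot: [-0.173, 0.985, -0.0, 0.0]
ft_force: [-0.2, 0.2, 2.6]
grip_width: 0.0413
grip_force: 20.0
```

Call:
play_rows:
  gripper: [0.1,0.1,0.1,0.1,0.1,0.1,0.1,0.1,0.1]
  delta_pos:
    - [0,0,-1]
    - [0,0,-4]
    - [0,0,-8]
    - [0,0,-10]
    - [0,0,-10]
    - [0,0,-10]
    - [0,0,-10]
    - [0,0,-10]
    - [0,0,-10]
  turn:
    - [0,0,0]
    - [0,0,0]
    - [0,0,0]
    - [0,0,0.18]
    - [0,0,0.36]
    - [0,0,0.54]
    - [0,0,0.54]
    - [0,0,0.54]
    - [0,0,0.54]

```text
time: 36.65
position: [0.5576, 0.3603, 0.1168]
tool_rot: [0.096, 0.995, -0.0, -0.0]
ft_force: [0.3, 0.0, -0.4]
grip_width: 0.0412
grip_force: 20.0
```

```bash
python3 - <<'E'
from h import *
from rig import robot
o=robot.get_obs();print(o['position'],o['ft_force'],o['grip_width'],o['tool_rot'])
w=snap('wrist','w17');print(held(w,o));print(delta(o,(.5086,.0477,.0454)))
E
```

```text
[0.55764183 0.36030855 0.11683807] [ 0.34240927  0.03068288 -0.43611115] 0.041238414677353036 [ 9.55539358e-02  9.95424244e-01 -5.05784733e-05 -1.28383260e-04]
(211, 229, 19)
[ -1.13398967 -31.62204175   7.14748824]
```

Call:
play_rows:
  gripper: [0.1,0.1,0.1,0.1,0.1,0.1,0.1,0.1,0.1,0.1,0.1,0.1]
  delta_pos:
    - [0,-4,0]
    - [-0.2,-9,0]
    - [-0.4,-14,0]
    - [-0.6,-19,0]
    - [-0.8,-24,0]
    - [-1,-29,0]
    - [-1.1,-31.6,1]
    - [-1.1,-31.6,3]
    - [-1.1,-31.6,4.5]
    - [-1.1,-31.6,5.2]
    - [-1.1,-31.6,5.2]
    - [-1.1,-31.6,5.2]
  turn:
    - [0,0,0]
    - [0,0,0]
    - [0,0,0]
    - [0,0,0]
    - [0,0,0]
    - [0,0,0]
    - [0,0,0]
    - [0,0,0]
    - [0,0,0]
    - [0,0,0]
    - [0,0,0]
    - [0,0,0]

```text
time: 38.2
position: [0.5084, 0.0484, 0.0653]
tool_rot: [0.096, 0.995, -0.0, 0.0]
ft_force: [0.3, 0.0, -1.1]
grip_width: 0.0415
grip_force: 20.0
```

Call:
play_rows:
  gripper: [0.1,0.1,0.1,0.1]
  delta_pos:
    - [0,0,0.7]
    - [0,0,1.4]
    - [0,0,2]
    - [0,0,2]
  turn:
    - [0,0,0]
    - [0,0,0]
    - [0,0,0]
    - [0,0,0]

```text
time: 38.7
position: [0.5075, 0.0481, 0.0443]
tool_rot: [0.096, 0.995, 0.0, -0.001]
ft_force: [0.0, 0.7, -0.7]
grip_width: 0.0412
grip_force: 20.0
```

Call:
play_rows:
  gripper: [0.1,0.1,0.1]
  delta_pos:
    - [0,0,0.5]
    - [0,0,0.9]
    - [0,0,0.9]
  turn:
    - [0,0,0]
    - [0,0,0]
    - [0,0,0]

```text
time: 39.08
position: [0.5077, 0.0481, 0.0356]
tool_rot: [0.096, 0.995, 0.0, -0.0]
ft_force: [0.6, 0.1, -0.7]
grip_width: 0.0412
grip_force: 20.0
```

Call:
play_rows:
  gripper: [-0.1,-0.2,-0.25,-0.25,-0.25,-0.25,-0.4,-0.4]
  delta_pos:
    - [0,0,0]
    - [0,0,0]
    - [0,0,0]
    - [0,0,-2]
    - [0,0,-6]
    - [0,0,-12]
    - [0,0,-18]
    - [0,0,-21]
  turn:
    - [0,0,0]
    - [0,0,0]
    - [0,0,0]
    - [0,0,0]
    - [0,0,0]
    - [0,0,0]
    - [0,0,0]
    - [0,0,0]

```text
time: 40.08
position: [0.5093, 0.048, 0.2497]
tool_rot: [0.096, 0.995, -0.0, 0.003]
ft_force: [0.7, -0.9, 0.3]
grip_width: 0.0601
grip_force: 0.0
```

Call:
play_rows:
  gripper: [-0.4,-0.4,-0.4,-0.4,-0.4,-0.4,-0.4,-0.4,-0.4,-0.4,-0.4]
  delta_pos:
    - [0,5,0]
    - [0,10,0]
    - [0,15,0]
    - [-0.5,20,0]
    - [-1,25,0]
    - [-1,30,0]
    - [-1,35,0]
    - [-1,38,0]
    - [-1,38,0]
    - [-1,38,0]
    - [-1,38,0]
  turn:
    - [0,0,0]
    - [0,0,0]
    - [0,0,0]
    - [0,0,0]
    - [0,0,0]
    - [0,0,0]
    - [0,0,0]
    - [0,0,0]
    - [0,0,0]
    - [0,0,0]
    - [0,0,0]

```text
time: 41.45
position: [0.5906, 0.4177, 0.2461]
tool_rot: [0.097, 0.995, -0.0, -0.0]
ft_force: [-0.5, 0.1, 0.2]
grip_width: 0.0611
grip_force: 0.0
```

```bash
python3 - <<'E'
from h import *
from rig import robot
o=robot.get_obs();print(o['position'],o['ft_force'],o['grip_width'],o['tool_rot'])
w=snap('wrist','w18')
for c,ax in caps(w): print(c.round(1),ax.round(1),onz(w,c,.054).round(4),onz(w,c,.061).round(4),delta(o,onz(w,c,.054)).round(2))
s=snap('scene','s18');d=snap('side','d18')
for n,c in(('s',s),('d',d)): print(n,[a.tolist() for a,b in blobs(c,(3,120,40),(18,255,200),20) if a[0]>200 and a[1]>100])
E
```

```text
[0.59057171 0.41768953 0.24610938] [-0.45871143  0.14371676  0.23271159] 0.06112929109673272 [ 9.69237422e-02  9.95291748e-01 -3.06840022e-04 -1.74174765e-04]
[308.6  98. ] [33.3 35.8] [0.4941 0.4681 0.054 ] [0.4944 0.4674 0.061 ] [10.43  3.1  19.21]
s [[289.4, 236.3], [376.5, 238.4], [433.2, 292.2]]
d [[230.4, 157.1], [225.7, 192.7], [291.5, 205.0], [300.4, 216.7], [309.5, 229.6], [378.1, 261.7], [529.1, 384.5]]
```

Call:
play_rows:
  gripper: [-0.4,-0.4,-0.4,-0.4,-0.4,-0.4,-0.4,-0.4,-0.4,-0.4,-0.4,-0.4]
  delta_pos:
    - [5,1.5,0]
    - [9,3,0]
    - [10.4,3.1,2]
    - [10.4,3.1,6]
    - [10.4,3.1,11]
    - [10.4,3.1,15]
    - [10.4,3.1,18]
    - [10.4,3.1,20.5]
    - [10.4,3.1,22]
    - [10.4,3.1,22.9]
    - [10.4,3.1,22.9]
    - [10.4,3.1,22.9]
  turn:
    - [0,0,0]
    - [0,0,0]
    - [0,0,0]
    - [0,0,0]
    - [0,0,0]
    - [0,0,0]
    - [0,0,0]
    - [0,0,0]
    - [0,0,0]
    - [0,0,0]
    - [0,0,0]
    - [0,0,0]

```text
time: 43.1
position: [0.4952, 0.4699, 0.018]
tool_rot: [0.096, 0.995, 0.001, 0.001]
ft_force: [0.2, -0.1, -0.4]
grip_width: 0.061
grip_force: 0.0
```

Call:
play_rows:
  gripper: [0.1,0.1,0.1,0.1,0.1]
  delta_pos:
    - [0,0,0]
    - [0,0,0]
    - [0,0,0]
    - [0,0,0]
    - [0,0,0]
  turn:
    - [0,0,0]
    - [0,0,0]
    - [0,0,0]
    - [0,0,0]
    - [0,0,0]

```text
time: 43.72
position: [0.4945, 0.4695, 0.0172]
tool_rot: [0.096, 0.995, 0.0, 0.0]
ft_force: [-0.6, -0.9, 1.8]
grip_width: 0.0413
grip_force: 20.0
```

Call:
play_rows:
  gripper: [0.1,0.1,0.1,0.1,0.1,0.1,0.1]
  delta_pos:
    - [0,0,-1]
    - [0,0,-4]
    - [0,0,-8]
    - [0,0,-11]
    - [0,0,-12]
    - [0,0,-12]
    - [0,0,-12]
  turn:
    - [0,0,0]
    - [0,0,0]
    - [0,0,0]
    - [0,0,0]
    - [0,0,0]
    - [0,0,0]
    - [0,0,0]

```text
time: 44.6
position: [0.4935, 0.4688, 0.1352]
tool_rot: [0.096, 0.995, -0.001, -0.001]
ft_force: [0.0, -0.3, -0.5]
grip_width: 0.0415
grip_force: 20.0
```

```bash
python3 - <<'E'
from h import *
from rig import robot
o=robot.get_obs();print(o['position'],o['ft_force'],o['grip_width'],o['tool_rot'])
w=snap('wrist','w19');print(held(w,o));print(delta(o,(.5676,.0363,.0454)))
E
```

```text
[0.49345583 0.46876083 0.13523881] [ 0.04030023 -0.30904899 -0.54672758] 0.041486590123053585 [ 0.09624725  0.99535614 -0.00103299 -0.00124895]
(212, 229, 18)
[-15.58366304 -41.00354579   9.04245829]
```

Call:
play_rows:
  gripper: [0.1,0.1,0.1,0.1,0.1,0.1,0.1,0.1,0.1,0.1,0.1]
  delta_pos:
    - [-1,-4,0]
    - [-3,-9,0]
    - [-5,-14,0]
    - [-7,-19,0]
    - [-9,-24,0]
    - [-11,-29,0]
    - [-13,-34,0]
    - [-15,-39,0]
    - [-15.5,-41,0]
    - [-15.5,-41,0]
    - [-15.5,-41,0]
  turn:
    - [0,0,0]
    - [0,0,0]
    - [0,0,0]
    - [0,0,0]
    - [0,0,0]
    - [0,0,0]
    - [0,0,0]
    - [0,0,0]
    - [0,0,0]
    - [0,0,0]
    - [0,0,0]

```text
time: 46.02
position: [0.5672, 0.0389, 0.1365]
tool_rot: [0.096, 0.995, 0.0, -0.001]
ft_force: [-0.4, 1.0, -1.0]
grip_width: 0.0416
grip_force: 20.0
```

Call:
play_rows:
  gripper: [0.1,0.1,0.1,0.1,0.1,0.1]
  delta_pos:
    - [0,0,3]
    - [0,0,5]
    - [0,0,6.5]
    - [0,0,7]
    - [0,0,7]
    - [0,0,7]
  turn:
    - [0,0,0]
    - [0,0,0]
    - [0,0,0]
    - [0,0,0]
    - [0,0,0]
    - [0,0,0]

```text
time: 46.78
position: [0.5687, 0.0374, 0.0676]
tool_rot: [0.096, 0.995, -0.0, 0.001]
ft_force: [-0.1, 0.0, -0.9]
grip_width: 0.041
grip_force: 20.0
```

```bash
python3 - <<'E'
from h import *
from rig import robot
o=robot.get_obs();print(o['position'],o['ft_force'],o['tool_rot']);print(delta(o,(.5676,.0363,.0454)))
E
```

```text
[0.56866504 0.03744095 0.06764536] [-0.1388896   0.03683787 -0.85010747] [ 9.61744591e-02  9.95364212e-01 -1.02510821e-05  7.47975831e-04]
[ 0.08600616 -0.13265008  2.22439353]
```

Call:
play_rows:
  gripper: [0.1,0.1,0.1,0.1,0.1]
  delta_pos:
    - [0,-0.1,0.7]
    - [0,-0.1,1.4]
    - [0,-0.1,2.1]
    - [0,-0.1,2.1]
    - [0,-0.1,2.1]
  turn:
    - [0,0,0]
    - [0,0,0]
    - [0,0,0]
    - [0,0,0]
    - [0,0,0]

```text
time: 47.4
position: [0.5679, 0.0363, 0.0458]
tool_rot: [0.096, 0.995, 0.0, -0.0]
ft_force: [0.3, 0.2, -0.6]
grip_width: 0.0413
grip_force: 20.0
```

Call:
play_rows:
  gripper: [0.1,0.1,0.1,-0.1,-0.2,-0.25,-0.25,-0.25,-0.25,-0.4,-0.4]
  delta_pos:
    - [0,0,0.5]
    - [0,0,1]
    - [0,0,1]
    - [0,0,1]
    - [0,0,1]
    - [0,0,1]
    - [0,0,-1]
    - [0,0,-5]
    - [0,0,-11]
    - [0,0,-17]
    - [0,0,-20]
  turn:
    - [0,0,0]
    - [0,0,0]
    - [0,0,0]
    - [0,0,0]
    - [0,0,0]
    - [0,0,0]
    - [0,0,0]
    - [0,0,0]
    - [0,0,0]
    - [0,0,0]
    - [0,0,0]

```text
time: 48.78
position: [0.5694, 0.0362, 0.2501]
tool_rot: [0.096, 0.995, -0.0, 0.003]
ft_force: [0.9, 0.4, -0.1]
grip_width: 0.0602
grip_force: 0.0
```

Call:
play_rows:
  gripper: [-0.4,-0.4,-0.4,-0.4,-0.4,-0.4,-0.4,-0.4]
  delta_pos:
    - [3,4,0]
    - [6,9,0]
    - [10,13,0]
    - [13,17,0]
    - [13.7,19.2,0]
    - [13.7,19.2,0]
    - [13.7,19.2,0]
    - [13.7,19.2,0]
  turn:
    - [0,0,0]
    - [0,0,0]
    - [0,0,0]
    - [0,0,0]
    - [0,0,0]
    - [0,0,0]
    - [0,0,0]
    - [0,0,0]

```text
time: 49.78
position: [0.4705, 0.25, 0.2459]
tool_rot: [0.097, 0.995, -0.0, -0.0]
ft_force: [-0.1, -0.7, -0.4]
grip_width: 0.061
grip_force: 0.0
```

```bash
python3 - <<'E'
from h import *
from rig import robot
o=robot.get_obs();print(o['position'],o['ft_force'],o['grip_width'],o['tool_rot'])
w=snap('wrist','w20')
for c,ax in caps(w): print(c.round(1),ax.round(1),onz(w,c,.054).round(4),onz(w,c,.061).round(4),delta(o,onz(w,c,.054)).round(2))
s=snap('scene','s20');d=snap('side','d20')
for n,c in(('s',s),('d',d)): print(n,[a.tolist() for a,b in blobs(c,(3,120,40),(18,255,200),20) if a[0]>200 and a[1]>100])
E
```

```text
[0.47054434 0.25003846 0.24587739] [-0.14108492 -0.69605156 -0.35938887] 0.06102826525050474 [ 9.70056158e-02  9.95283816e-01 -1.86763317e-04 -4.43717849e-05]
[276.5  93. ] [33.6 36.6] [0.3615 0.2647 0.054 ] [0.3621 0.2647 0.061 ] [10.98 -0.66 19.19]
s [[289.2, 236.3], [376.8, 238.5], [278.8, 246.1]]
d [[225.7, 192.8], [307.8, 200.7], [291.5, 205.0], [300.4, 216.7], [309.5, 229.6], [377.9, 261.9], [529.1, 384.5]]
```

Call:
play_rows:
  gripper: [-0.4,-0.4,-0.4,-0.4,-0.4,-0.4,-0.4,-0.4,-0.4,-0.4,-0.4,-0.4]
  delta_pos:
    - [4,-0.3,0]
    - [8,-0.6,0]
    - [11,-0.6,0]
    - [11,-0.6,2]
    - [11,-0.6,7]
    - [11,-0.6,12]
    - [11,-0.6,16]
    - [11,-0.6,20]
    - [11,-0.6,22]
    - [11,-0.6,22.9]
    - [11,-0.6,22.9]
    - [11,-0.6,22.9]
  turn:
    - [0,0,0.18]
    - [0,0,0.36]
    - [0,0,0.54]
    - [0,0,0.72]
    - [0,0,0.72]
    - [0,0,0.72]
    - [0,0,0.72]
    - [0,0,0.72]
    - [0,0,0.72]
    - [0,0,0.72]
    - [0,0,0.72]
    - [0,0,0.72]

```text
time: 51.42
position: [0.3618, 0.2665, 0.0177]
tool_rot: [0.441, 0.898, 0.001, 0.001]
ft_force: [-0.3, -1.3, -0.1]
grip_width: 0.0608
grip_force: 0.0
```

Call:
play_rows:
  gripper: [0.1,0.1,0.1,0.1,0.1]
  delta_pos:
    - [0,0,0]
    - [0,0,0]
    - [0,0,0]
    - [0,0,0]
    - [0,0,0]
  turn:
    - [0,0,0]
    - [0,0,0]
    - [0,0,0]
    - [0,0,0]
    - [0,0,0]

```text
time: 52.05
position: [0.3613, 0.2664, 0.0172]
tool_rot: [0.441, 0.898, 0.0, 0.0]
ft_force: [-0.8, 1.0, 5.3]
grip_width: 0.0415
grip_force: 20.0
```

Call:
play_rows:
  gripper: [0.1,0.1,0.1,0.1,0.1,0.1,0.1,0.1,0.1,0.1]
  delta_pos:
    - [0,0,-1]
    - [0,0,-4]
    - [0,0,-8]
    - [0,0,-11]
    - [0,0,-12]
    - [0,0,-12]
    - [0,0,-12]
    - [0,0,-12]
    - [0,0,-12]
    - [0,0,-12]
  turn:
    - [0,0,0]
    - [0,0,0]
    - [0,0,0]
    - [0,0,-0.18]
    - [0,0,-0.36]
    - [0,0,-0.54]
    - [0,0,-0.72]
    - [0,0,-0.72]
    - [0,0,-0.72]
    - [0,0,-0.72]

```text
time: 53.3
position: [0.3609, 0.2662, 0.1369]
tool_rot: [0.097, 0.995, -0.0, -0.0]
ft_force: [0.3, -0.3, -0.4]
grip_width: 0.0415
grip_force: 20.0
```

```bash
python3 - <<'E'
from h import *
from rig import robot
o=robot.get_obs();print(o['position'],o['ft_force'],o['grip_width'],o['tool_rot'])
w=snap('wrist','w21');print(held(w,o));print(delta(o,(.5539,-.0344,.0454)))
E
```

```text
[0.36090288 0.26618352 0.13689976] [ 0.33206732 -0.25492684 -0.4210277 ] 0.041465767528230314 [ 9.69447756e-02  9.95289743e-01 -9.03078632e-05 -1.70069042e-04]
(213, 231, 19)
[-24.74042934 -25.76702463   9.14751601]
```

Call:
play_rows:
  gripper: [0.1,0.1,0.1,0.1,0.1,0.1,0.1,0.1,0.1,0.1]
  delta_pos:
    - [-3,-3,0]
    - [-7,-7,0]
    - [-11,-11,0]
    - [-15,-15,0]
    - [-19,-19,0]
    - [-22,-23,0]
    - [-24.6,-25.8,0]
    - [-24.6,-25.8,0]
    - [-24.6,-25.8,0]
    - [-24.6,-25.8,0]
  turn:
    - [0,0,0]
    - [0,0,0]
    - [0,0,0]
    - [0,0,0]
    - [0,0,0]
    - [0,0,0]
    - [0,0,0]
    - [0,0,0]
    - [0,0,0]
    - [0,0,0]

```text
time: 54.6
position: [0.5519, -0.0328, 0.1367]
tool_rot: [0.096, 0.995, 0.0, -0.001]
ft_force: [-0.2, 0.3, -1.1]
grip_width: 0.0412
grip_force: 20.0
```

Call:
play_rows:
  gripper: [0.1,0.1,0.1,0.1,0.1,0.1]
  delta_pos:
    - [0,0,3]
    - [0,0,5]
    - [0,0,6.5]
    - [0,0,7]
    - [0,0,7]
    - [0,0,7]
  turn:
    - [0,0,0]
    - [0,0,0]
    - [0,0,0]
    - [0,0,0]
    - [0,0,0]
    - [0,0,0]

```text
time: 55.35
position: [0.5537, -0.0342, 0.0676]
tool_rot: [0.096, 0.995, -0.0, 0.001]
ft_force: [-0.6, 0.1, -0.3]
grip_width: 0.0412
grip_force: 20.0
```

```bash
python3 - <<'E'
from h import *
from rig import robot
o=robot.get_obs();print(o['position'],o['ft_force'],o['tool_rot']);print(delta(o,(.5539,-.0344,.0454)))
E
```

```text
[ 0.55369082 -0.03419332  0.06763189] [-0.57629239  0.11841879 -0.31154463] [ 9.61908220e-02  9.95362627e-01 -1.27325970e-04  7.41786839e-04]
[-0.02115103 -0.01603379  2.22322463]
```

Call:
play_rows:
  gripper: [0.1,0.1,0.1,0.1,0.1]
  delta_pos:
    - [0,0,0.7]
    - [0,0,1.4]
    - [0,0,2.1]
    - [0,0,2.1]
    - [0,0,2.1]
  turn:
    - [0,0,0]
    - [0,0,0]
    - [0,0,0]
    - [0,0,0]
    - [0,0,0]

```text
time: 55.98
position: [0.5531, -0.0342, 0.0458]
tool_rot: [0.096, 0.995, -0.0, -0.0]
ft_force: [-0.1, -0.9, -0.9]
grip_width: 0.0412
grip_force: 20.0
```

Call:
play_rows:
  gripper: [0.1,0.1,0.1,-0.1,-0.2,-0.25,-0.25,-0.25,-0.25,-0.4,-0.4]
  delta_pos:
    - [0,0,0.5]
    - [0,0,1]
    - [0,0,1]
    - [0,0,1]
    - [0,0,1]
    - [0,0,1]
    - [0,0,-1]
    - [0,0,-5]
    - [0,0,-11]
    - [0,0,-17]
    - [0,0,-20]
  turn:
    - [0,0,0]
    - [0,0,0]
    - [0,0,0]
    - [0,0,0]
    - [0,0,0]
    - [0,0,0]
    - [0,0,0]
    - [0,0,0]
    - [0,0,0]
    - [0,0,0]
    - [0,0,0]

```text
time: 57.35
position: [0.5546, -0.0344, 0.25]
tool_rot: [0.096, 0.995, -0.001, 0.003]
ft_force: [-0.2, 0.1, -0.3]
grip_width: 0.0601
grip_force: 0.0
```

Call:
play_rows:
  gripper: [-0.4,-0.4,-0.4,-0.4,-0.4,-0.4]
  delta_pos:
    - [-3,1,-4]
    - [-6.4,1.5,-5]
    - [-6.4,1.5,-5]
    - [-6.4,1.5,-5]
    - [-6.4,1.5,-5]
    - [-6.4,1.5,-5]
  turn:
    - [0,0,0]
    - [0,0,0]
    - [0,0,0]
    - [0,0,0]
    - [0,0,0]
    - [0,0,0]

```text
time: 58.1
position: [0.6179, -0.0315, 0.2955]
tool_rot: [0.096, 0.995, 0.0, -0.001]
ft_force: [0.2, -0.1, -0.2]
grip_width: 0.0607
grip_force: 0.0
```

```bash
python3 - <<'E'
from h import *
from rig import robot
o=robot.get_obs();print(o['position'],o['ft_force'],o['grip_width'],o['tool_rot'])
w=snap('wrist','w22')
cv2.imwrite('pics/w22.png',w['color'][:,:,::-1])
for c,ax in caps(w): print(c.round(1),ax.round(1),onz(w,c,.061).round(4))
C=np.array([.5244,-.0287]);a=-.191;x=np.array([np.cos(a),np.sin(a)]);y=np.array([-x[1],x[0]])
for i in(-1,1):
  for j in(-1,0,1): print(i,j,(C+.03*i*x+.072*j*y).round(4))
E
```

```text
[ 0.61785273 -0.03153498  0.29551444] [ 0.2120685  -0.10041809 -0.23762818] 0.060709038371595074 [ 9.63169769e-02  9.95350454e-01  8.25903487e-05 -7.11972777e-04]
[270.1 132. ] [30.8 40.2] [ 0.5514 -0.035   0.061 ]
[272.1  87.2] [33.5 35.5] [ 0.4972 -0.021   0.061 ]
[326.6  84. ] [31.8 35.1] [0.5069 0.0485 0.061 ]
[214.2  84.1] [32.1 35.7] [ 0.4792 -0.0934  0.061 ]
-1 -1 [ 0.4813 -0.0937]
-1 0 [ 0.4949 -0.023 ]
-1 1 [0.5086 0.0477]
1 -1 [ 0.5402 -0.1051]
1 0 [ 0.5539 -0.0344]
1 1 [0.5675 0.0363]
```

View pics/w22.png

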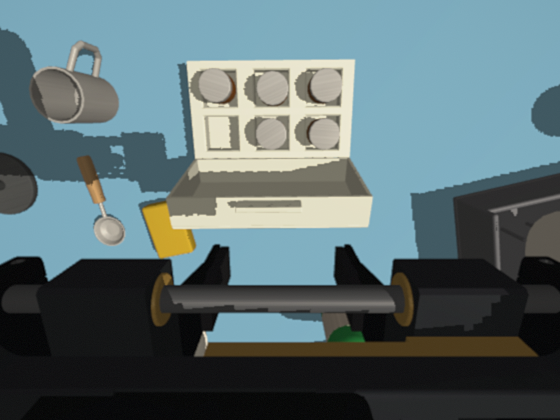

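All five jars sit in pockets, with caps at (214,84), (272,87), (326,84), (270,132) and (323,132). Next is the lid: its outer free edge is at row 227 and its rim near row 195. I'll solve for the lid angle and the clearance to the bottle.

```bash
cat >> h.py <<'E'
C=np.array([.5244,-.0287]);ya=-.191;bx=np.array([np.cos(ya),np.sin(ya)]);by=np.array([-bx[1],bx[0]])
def B(x,y,z): return np.r_[C+x*bx+y*by,z]
def lidp(phi,u,n,y=0): 
    return B(.065-u*np.cos(phi)+n*np.sin(phi),y,.032+u*np.sin(phi)+n*np.cos(phi))
E
python3 - <<'E'
from h import *
w=load('w22');s=load('scene0');d=load('side0')
g=cv2.cvtColor(w['color'],cv2.COLOR_RGB2GRAY).astype(int);print(g[155:235:1,300].tolist())
for phi in(1.7,1.75,1.8,1.85,1.9): print(phi,[proj(w,lidp(phi,*a)).round(0).tolist() for a in((.13,0,0),(.13,.04,0),(.148,.006,0),(.13,.04,-.113),(.13,.04,.113))], proj(s,lidp(phi,.13,.04,-.113)).round(0),proj(d,lidp(phi,.13,.04,.113)).round(0))
print('bottle cap',tri([(s,(197,268)),(d,(382,139))]))
from rig import robot
o=robot.get_obs()
for p in((.17,0,.2),(.17,0,.125)): print(p,B(*p).round(3),delta(o,B(*p)).round(2))
E
```

```text
[230, 230, 216, 185, 217, 224, 222, 222, 222, 222, 223, 224, 207, 141, 111, 113, 115, 116, 116, 116, 115, 116, 116, 117, 116, 115, 111, 105, 103, 104, 103, 103, 104, 103, 104, 103, 103, 104, 104, 103, 110, 148, 203, 225, 217, 175, 144, 135, 132, 129, 128, 147, 193, 224, 225, 224, 221, 214, 219, 221, 221, 221, 222, 222, 222, 221, 221, 222, 221, 220, 220, 225, 217, 175, 161, 163, 164, 164, 164, 164]
1.7 [[268.0, 187.0], [269.0, 221.0], [268.0, 198.0], [169.0, 221.0], [369.0, 220.0]] [204. 195.] [327. 157.]
1.75 [[268.0, 193.0], [269.0, 225.0], [268.0, 205.0], [171.0, 225.0], [368.0, 225.0]] [202. 197.] [329. 157.]
1.8 [[269.0, 198.0], [269.0, 229.0], [268.0, 211.0], [172.0, 229.0], [367.0, 228.0]] [201. 199.] [330. 158.]
1.85 [[269.0, 203.0], [270.0, 232.0], [268.0, 217.0], [174.0, 233.0], [365.0, 232.0]] [199. 201.] [331. 158.]
1.9 [[269.0, 208.0], [270.0, 236.0], [269.0, 222.0], [175.0, 236.0], [364.0, 235.0]] [198. 203.] [333. 159.]
bottle cap (array([0.87779387, 0.01809314, 0.17629092]), np.float64(0.002790295646620279))
(0.17, 0, 0.2) [ 0.691 -0.061  0.2  ] [-7.76 -1.48  9.56]
(0.17, 0, 0.125) [ 0.691 -0.061  0.125] [-7.77 -1.48 17.06]
```

Lid angle is about 1.77 rad and the bottle is well clear. I'll go behind the lid with the fingers shut.

Call:
play_rows:
  gripper: [1,1,1,1,1,1,1,1,1,1]
  delta_pos:
    - [-4,-1.5,0]
    - [-7.3,-1.5,0]
    - [-7.3,-1.5,2]
    - [-7.3,-1.5,6]
    - [-7.3,-1.5,10]
    - [-7.3,-1.5,14]
    - [-7.3,-1.5,17]
    - [-7.3,-1.5,17]
    - [-7.3,-1.5,17]
    - [-7.3,-1.5,17]
  turn:
    - [0,0,0]
    - [0,0,0]
    - [0,0,0]
    - [0,0,0]
    - [0,0,0]
    - [0,0,0]
    - [0,0,0]
    - [0,0,0]
    - [0,0,0]
    - [0,0,0]

```text
time: 59.4
position: [0.6889, -0.0607, 0.1281]
tool_rot: [0.096, 0.995, -0.0, 0.002]
ft_force: [-0.1, -0.4, 0.7]
grip_width: 0.0006
grip_force: 0.0
```

Call:
play_rows:
  gripper: [1,1,1,1,1,1]
  delta_pos:
    - [1.2,0,0]
    - [2.4,0,0]
    - [3.3,0,-0.3]
    - [4.2,0,-0.6]
    - [5.2,0,-0.9]
    - [5.2,0,-0.9]
  turn:
    - [0,0,0]
    - [0,0,0]
    - [0,0,0]
    - [0,0,0]
    - [0,0,0]
    - [0,0,0]

```text
time: 60.15
position: [0.6356, -0.0501, 0.1352]
tool_rot: [0.096, 0.995, 0.0, -0.0]
ft_force: [-0.1, 0.8, 0.4]
grip_width: 0.0005
grip_force: 0.0
```

```bash
python3 - <<'E'
from h import *
from rig import robot
o=robot.get_obs();print(o['position'],o['ft_force'],o['tool_rot'],o['q'].round(2)); p=o['position']; q=p[:2]-C; print('box',q@bx,q@by,p[2])
s=snap('scene','s23');g=cv2.cvtColor(s['color'],cv2.COLOR_RGB2HSV)
d=snap('side','d23')
a=cv2.resize(s['color'][150:280,180:330],(400,347));b=cv2.resize(d['color'][120:250,250:400],(400,347));cv2.imwrite('pics/c23.png',np.hstack([a,b])[:,:,::-1])
E
```

```text
[ 0.63556624 -0.05012936  0.1351546 ] [-0.08303954  0.81145934  0.40136634] [ 9.62156599e-02  9.95360441e-01  4.08470741e-05 -3.71653973e-04] [-0.25  0.62  1.46 -0.    1.07 -1.63]
box 0.11321283560056923 6.422081101553623e-05 0.13515460457668593
```

Call:
play_rows:
  gripper: [1,1,1,1,1,1,1,1,1,1,1]
  delta_pos:
    - [1,0,-0.4]
    - [2,0,-0.8]
    - [3.2,0,-1.1]
    - [4.4,0,-1.2]
    - [5.5,0,-1]
    - [6.7,0,-0.8]
    - [7.8,0,-0.4]
    - [8.9,0,0]
    - [9.9,0,0.6]
    - [10.9,0,1.2]
    - [10.9,0,1.2]
  turn:
    - [0,0,0]
    - [0,0,0]
    - [0,0,0]
    - [0,0,0]
    - [0,0,0]
    - [0,0,0]
    - [0,0,0]
    - [0,0,0]
    - [0,0,0]
    - [0,0,0]
    - [0,0,0]

```text
time: 61.62
position: [0.5213, -0.0282, 0.1261]
tool_rot: [0.095, 0.995, -0.0, -0.007]
ft_force: [-18.0, -0.2, 37.1]
grip_width: 0.0005
grip_force: 19.6
```

```bash
python3 - <<'E'
from h import *
from rig import robot
o=robot.get_obs();print(o['position'],o['ft_force'],o['tool_rot']); p=o['position']; q=p[:2]-C; print('box',q@bx,q@by,p[2])
s=snap('scene','s24');d=snap('side','d24')
a=cv2.resize(s['color'][150:280,180:330],(400,347));b=cv2.resize(d['color'][120:250,250:400],(400,347));cv2.imwrite('pics/c24.png',np.hstack([a,b])[:,:,::-1])
E
```

```text
[ 0.52133253 -0.02820629  0.12607022] [-18.03851833  -0.20944312  37.08994089] [ 9.53144050e-02  9.95421762e-01 -8.38841425e-05 -7.11851011e-03]
box -0.0031054168719887453 -9.75999150120579e-05 0.1260702153781462
```

View pics/c24.png

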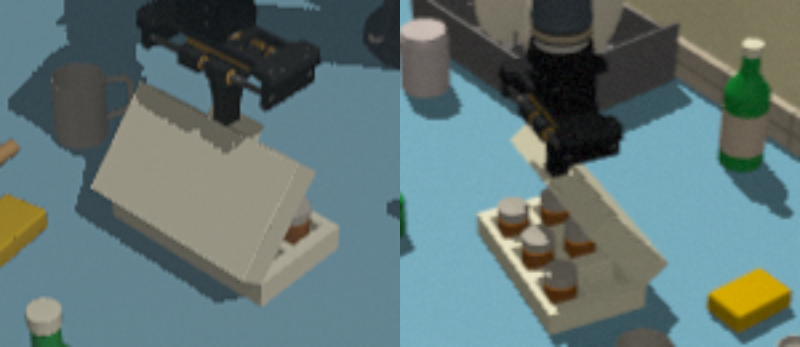

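```bash
python3 - <<'E'
from h import *
s=load('s24');d=load('d24')
for phi in(.4,.5,.6,.7,.8,.9):
    print(phi,'scene',[proj(s,lidp(phi,*a)).round(0).tolist() for a in((.13,.04,-.113),(0,.04,-.113),(0,.04,.113),(.13,.04,.113))],'side',[proj(d,lidp(phi,*a)).round(0).tolist() for a in((.13,.04,-.113),(0,.04,-.113))])
c=lambda x,y:(180+x*.375,150+y*.375)
print([c(*p) for p in((140,82),(93,187),(248,278),(312,172))])
E
```

```text
0.4 scene [[245.0, 183.0], [217.0, 214.0], [273.0, 248.0], [302.0, 214.0]] side [[313.0, 213.0], [346.0, 216.0]]
0.5 scene [[243.0, 182.0], [216.0, 215.0], [272.0, 249.0], [300.0, 213.0]] side [[316.0, 210.0], [347.0, 217.0]]
0.6 scene [[240.0, 181.0], [215.0, 216.0], [271.0, 251.0], [298.0, 212.0]] side [[319.0, 207.0], [348.0, 217.0]]
0.7 scene [[237.0, 180.0], [214.0, 217.0], [271.0, 252.0], [296.0, 211.0]] side [[322.0, 204.0], [349.0, 217.0]]
0.8 scene [[235.0, 179.0], [213.0, 218.0], [270.0, 253.0], [293.0, 211.0]] side [[326.0, 201.0], [350.0, 218.0]]
0.9 scene [[231.0, 179.0], [213.0, 219.0], [269.0, 255.0], [290.0, 211.0]] side [[329.0, 199.0], [350.0, 218.0]]
[(232.5, 180.75), (214.875, 220.125), (273.0, 254.25), (297.0, 214.5)]
```

The finger is on the lid's outer face near the free edge, with the lid at roughly 0.65 rad. I'll take out the sideways drag and carry on down gently.

Call:
play_rows:
  gripper: [1,1,1,1,1,1,1,1]
  delta_pos:
    - [0.8,0,0]
    - [1.2,0,0.3]
    - [1.6,0,0.6]
    - [2,0,1]
    - [2.5,0,1.4]
    - [2.9,0,1.9]
    - [3.2,0,2.3]
    - [3.2,0,2.3]
  turn:
    - [0,0,0]
    - [0,0,0]
    - [0,0,0]
    - [0,0,0]
    - [0,0,0]
    - [0,0,0]
    - [0,0,0]
    - [0,0,0]

```text
time: 62.72
position: [0.4837, -0.0209, 0.0986]
tool_rot: [0.095, 0.995, 0.001, -0.014]
ft_force: [-19.0, -2.5, 15.7]
grip_width: 0.0004
grip_force: 11.8
```

```bash
python3 - <<'E'
from h import *
from rig import robot
o=robot.get_obs();print(o['position'],o['ft_force'],o['tool_rot']); p=o['position']; q=p[:2]-C; print('box',q@bx,q@by,p[2])
E
```

```text
[ 0.48371117 -0.0209113   0.09862693] [-19.00299395  -2.50677652  15.66676946] [ 9.49743505e-02  9.95376119e-01  7.90779119e-04 -1.43397748e-02]
box -0.04142751517714061 -7.734195094649763e-05 0.09862693361833152
```

The finger has slipped onto the lip at the free edge. The lid stays where it is left, so I'll lift off and press on the outer face nearer its middle.

Call:
play_rows:
  gripper: [1,1,1,1,1,1,1,1,1,1]
  delta_pos:
    - [1.5,0,-0.5]
    - [1.5,0,-3]
    - [1.5,0,-6]
    - [-1,0,-7]
    - [-3,0,-7]
    - [-3,0,-5]
    - [-3,0,-3]
    - [-3,0,-2]
    - [-3,0,-2]
    - [-3,0,-2]
  turn:
    - [0,0,0]
    - [0,0,0]
    - [0,0,0]
    - [0,0,0]
    - [0,0,0]
    - [0,0,0]
    - [0,0,0]
    - [0,0,0]
    - [0,0,0]
    - [0,0,0]

```text
time: 63.98
position: [0.528, -0.0292, 0.1204]
tool_rot: [0.096, 0.995, -0.0, 0.001]
ft_force: [0.7, -0.4, 0.6]
grip_width: 0.0008
grip_force: 0.0
```

```bash
python3 - <<'E'
from h import *
from rig import robot
o=robot.get_obs();print(o['position'],o['ft_force'],o['tool_rot']); p=o['position']; q=p[:2]-C; print('box',q@bx,q@by,p[2])
s=snap('scene','s26');d=snap('side','d26')
h=cv2.cvtColor(s['color'],cv2.COLOR_RGB2HSV);m=cv2.inRange(h,np.array((10,0,90)),np.array((45,110,255)))
k=max([c for c in cv2.findContours(m[150:290,190:330],0,2)[0]],key=cv2.contourArea)
print((cv2.approxPolyDP(k,3,True).reshape(-1,2)+[190,150]).tolist())
for phi in(.3,.4,.5,.6,.7): print(phi,[proj(s,lidp(phi,*a)).round(0).tolist() for a in((.13,.04,-.113),(0,.04,-.113),(0,.04,.113),(.13,.04,.113),(.13,0,.113))])
E
```

```text
[ 0.52796014 -0.02918146  0.12044517] [ 0.73560752 -0.42351715  0.61921218] [ 9.62392249e-02  9.95358082e-01 -6.97325316e-05  5.42929671e-04]
box 0.0035867952024539454 0.00020315740967198853 0.12044517131404803
[[242, 183], [217, 216], [244, 234], [223, 223], [223, 230], [279, 263], [305, 243], [306, 235], [297, 229], [303, 218], [270, 194], [263, 201], [258, 199], [257, 191]]
0.3 [[247.0, 185.0], [217.0, 213.0], [274.0, 247.0], [304.0, 216.0], [306.0, 225.0]]
0.4 [[245.0, 183.0], [217.0, 214.0], [273.0, 248.0], [302.0, 214.0], [305.0, 222.0]]
0.5 [[243.0, 182.0], [216.0, 215.0], [272.0, 249.0], [300.0, 213.0], [304.0, 220.0]]
0.6 [[240.0, 181.0], [215.0, 216.0], [271.0, 251.0], [298.0, 212.0], [303.0, 217.0]]
0.7 [[237.0, 180.0], [214.0, 217.0], [271.0, 252.0], [296.0, 211.0], [301.0, 216.0]]
```

Call:
play_rows:
  gripper: [1,1,1,1,1,1,1,1,1]
  delta_pos:
    - [0,0,0.7]
    - [0,0,1.2]
    - [0.3,0,1.6]
    - [0.5,0,2]
    - [0.8,0,2.4]
    - [1.2,0,2.8]
    - [1.5,0,3.2]
    - [1.8,0,3.6]
    - [2,0,4]
  turn:
    - [0,0,0]
    - [0,0,0]
    - [0,0,0]
    - [0,0,0]
    - [0,0,0]
    - [0,0,0]
    - [0,0,0]
    - [0,0,0]
    - [0,0,0]

```text
time: 65.2
position: [0.5077, -0.0252, 0.0797]
tool_rot: [0.096, 0.995, 0.0, -0.0]
ft_force: [0.8, 0.9, 0.1]
grip_width: 0.0005
grip_force: 0.4
```

Call:
play_rows:
  gripper: [1,1,1,1,1,1]
  delta_pos:
    - [0.2,0,0.3]
    - [0.3,0,0.5]
    - [0.5,0,0.8]
    - [0.6,0,1]
    - [0.7,0,1.2]
    - [0.7,0,1.2]
  turn:
    - [0,0,0]
    - [0,0,0]
    - [0,0,0]
    - [0,0,0]
    - [0,0,0]
    - [0,0,0]

```text
time: 65.95
position: [0.5009, -0.0239, 0.0678]
tool_rot: [0.096, 0.995, 0.0, -0.0]
ft_force: [-0.7, -0.3, -0.4]
grip_width: 0.0003
grip_force: 0.0
```

```bash
python3 - <<'E'
from h import *
from rig import robot
o=robot.get_obs();print(o['position'],o['ft_force'],o['tool_rot']); p=o['position']; q=p[:2]-C; print('box',q@bx,q@by,p[2])
E
```

```text
[ 0.50093608 -0.02391757  0.0677815 ] [-0.67200047 -0.25432182 -0.39178715] [ 9.62701525e-02  9.95355234e-01  2.76325532e-05 -1.21487789e-04]
box -0.02394512532068536 0.00024104920952832537 0.06778149956776465
```

```bash
cat >> h.py <<'E'
def lidpoly(s):
    h=cv2.cvtColor(s['color'],cv2.COLOR_RGB2HSV);m=cv2.inRange(h,np.array((10,0,90)),np.array((45,110,255)))
    k=max([c for c in cv2.findContours(m[150:290,190:330],0,2)[0]],key=cv2.contourArea)
    return (cv2.approxPolyDP(k,2.5,True).reshape(-1,2)+[190,150]).tolist()
E
python3 - <<'E'
from h import *
s=snap('scene','s27');print(lidpoly(s))
for phi in(0,.1,.2,.47,.7): print(phi,[proj(s,lidp(phi,*a)).round(0).tolist() for a in((.13,.04,-.113),(0,.04,-.113),(0,.04,.113),(.13,.04,.113),(.13,0,.113))])
E
```

```text
[[248, 190], [220, 212], [223, 230], [279, 263], [305, 243], [306, 235], [302, 232], [306, 228], [305, 219], [275, 203], [275, 208], [268, 212], [264, 209], [263, 197]]
0 [[251.0, 193.0], [220.0, 211.0], [277.0, 245.0], [307.0, 223.0], [306.0, 234.0]]
0.1 [[250.0, 190.0], [219.0, 211.0], [276.0, 245.0], [306.0, 220.0], [306.0, 231.0]]
0.2 [[249.0, 187.0], [218.0, 212.0], [275.0, 246.0], [305.0, 218.0], [306.0, 227.0]]
0.47 [[243.0, 182.0], [216.0, 214.0], [273.0, 249.0], [301.0, 213.0], [304.0, 220.0]]
0.7 [[237.0, 180.0], [214.0, 217.0], [271.0, 252.0], [296.0, 211.0], [301.0, 216.0]]
```

Call:
play_rows:
  gripper: [1,1,1]
  delta_pos:
    - [0,0,0.3]
    - [0,0,0.6]
    - [0,0,0.6]
  turn:
    - [0,0,0]
    - [0,0,0]
    - [0,0,0]

```text
time: 66.38
position: [0.501, -0.0239, 0.0616]
tool_rot: [0.096, 0.995, 0.0, -0.0]
ft_force: [0.2, -0.1, 0.6]
grip_width: 0.0004
grip_force: 0.0
```

Call:
play_rows:
  gripper: [1,1,1,1]
  delta_pos:
    - [0,0,0.3]
    - [0,0,0.6]
    - [0,0,0.6]
    - [0,0,0.6]
  turn:
    - [0,0,0]
    - [0,0,0]
    - [0,0,0]
    - [0,0,0]

```text
time: 66.88
position: [0.5012, -0.024, 0.0559]
tool_rot: [0.096, 0.995, -0.0, 0.0]
ft_force: [0.4, 0.1, 0.0]
grip_width: 0.0006
grip_force: 0.0
```

```bash
python3 - <<'E'
from h import *
from rig import robot
o=robot.get_obs();print(o['position'],o['ft_force'])
s=snap('scene','s28');print(lidpoly(s))
E
```

```text
[ 0.50121318 -0.02398772  0.05590701] [0.39310818 0.06069857 0.04665536]
[[221, 211], [223, 230], [276, 263], [306, 241], [304, 220], [275, 205], [273, 213], [265, 214], [263, 199], [252, 193]]
```

Call:
play_rows:
  gripper: [1,1,1,1]
  delta_pos:
    - [0,0,0.2]
    - [0,0,0.4]
    - [0,0,0.4]
    - [0,0,0.4]
  turn:
    - [0,0,0]
    - [0,0,0]
    - [0,0,0]
    - [0,0,0]

```text
time: 67.42
position: [0.5012, -0.024, 0.0519]
tool_rot: [0.096, 0.995, -0.0, 0.0]
ft_force: [-0.1, 0.1, 0.2]
grip_width: 0.0006
grip_force: 0.0
```

```bash
python3 - <<'E'
from h import *
from rig import robot
o=robot.get_obs();print(o['position'],o['ft_force'])
s=snap('scene','s29');print(lidpoly(s))
E
```

```text
[ 0.50119982 -0.02400644  0.05190533] [-0.14683796  0.07540007  0.17671149]
[[221, 212], [223, 230], [276, 263], [306, 241], [306, 222], [275, 206], [273, 214], [265, 215], [263, 200], [252, 194]]
```

```bash
python3 - <<'E'
from h import *
from rig import robot
s=load('s29');o=robot.get_obs();p=o['position']
for z in(.052,.06,.065,.072): print(z,proj(s,[p[0],p[1],z]),proj(s,B(-.034,0,z)),proj(s,B(-.014,0,z)))
for phi in(0,.03,.06): print(phi,[proj(s,lidp(phi,*a)).round(1).tolist() for a in((.13,.04,-.113),(0,.04,-.113),(.13,.04,.113),(.13,0,.113))])
m=s['color'][185:225,269].tolist(); print([ (185+i,v) for i,v in enumerate(m)][::2])
E
```

```text
0.052 [268.46066647 218.61136712] [270.73278045 217.05708425] [266.21294764 220.01529052]
0.06 [268.49423007 216.48737591] [270.7741901  214.93782121] [266.23866321 217.88703639]
0.065 [268.51532829 215.15222548] [270.80021967 213.6056797 ] [266.25482854 216.54917275]
0.072 [268.54502354 213.273033  ] [270.83685474 211.73077033] [266.27758138 214.66611768]
0 [[251.0, 192.7], [220.4, 210.5], [306.9, 223.2], [306.1, 233.9]]
0.03 [[250.7, 191.9], [220.1, 210.7], [306.7, 222.3], [306.1, 232.8]]
0.06 [[250.4, 191.0], [219.8, 210.9], [306.5, 221.5], [306.2, 231.8]]
[(185, [24, 29, 25]), (187, [36, 38, 38]), (189, [31, 31, 30]), (191, [60, 51, 31]), (193, [37, 40, 41]), (195, [39, 41, 43]), (197, [30, 33, 36]), (199, [26, 31, 35]), (201, [28, 30, 31]), (203, [26, 31, 29]), (205, [29, 30, 30]), (207, [26, 28, 24]), (209, [22, 24, 25]), (211, [25, 30, 30]), (213, [26, 28, 28]), (215, [70, 68, 61]), (217, [95, 93, 82]), (219, [92, 91, 80]), (221, [95, 91, 81]), (223, [174, 170, 152])]
```

Call:
play_rows:
  gripper: [1,1,1,1]
  delta_pos:
    - [0,0,0.2]
    - [0,0,0.4]
    - [0,0,0.4]
    - [0,0,0.4]
  turn:
    - [0,0,0]
    - [0,0,0]
    - [0,0,0]
    - [0,0,0]

```text
time: 67.97
position: [0.5009, -0.0239, 0.0483]
tool_rot: [0.096, 0.995, -0.0, -0.0]
ft_force: [-1.5, 0.4, 6.2]
grip_width: 0.0007
grip_force: 2.7
```

```bash
python3 - <<'E'
from h import *
from rig import robot
o=robot.get_obs();print(o['position'],o['ft_force'],o['joint_torque'].round(1),o['q'].round(3))
s=snap('scene','s30');print(lidpoly(s))
E
```

```text
[ 0.50085541 -0.02389661  0.04827087] [-1.4928903   0.39307807  6.16777752] [ -0.1 -36.   -8.6   0.   -0.4  -0. ] [-0.271  0.609  1.865 -0.     0.668 -1.649]
[[222, 211], [223, 230], [276, 263], [306, 241], [307, 224], [275, 206], [275, 213], [265, 216], [262, 200], [253, 195]]
```

Call:
play_rows:
  gripper: [1,1,1,1]
  delta_pos:
    - [0,0,0.2]
    - [0,0,0.4]
    - [0,0,0.4]
    - [0,0,0.4]
  turn:
    - [0,0,0]
    - [0,0,0]
    - [0,0,0]
    - [0,0,0]

```text
time: 68.53
position: [0.5009, -0.0239, 0.0478]
tool_rot: [0.096, 0.995, -0.0, 0.001]
ft_force: [-8.1, 1.8, 35.1]
grip_width: 0.0003
grip_force: 17.9
```

Call:
play_rows:
  gripper: [1,1,1,1,1,1,1,1,1,1,1]
  delta_pos:
    - [0,0,-2]
    - [0,0,-7]
    - [0,0,-13]
    - [0,0,-19]
    - [0,0,-22]
    - [0,-5,-22]
    - [0,-10,-22]
    - [-3,-15,-22]
    - [-6,-18,-22]
    - [-6,-18,-22]
    - [-6,-18,-22]
  turn:
    - [0,0,0]
    - [0,0,0]
    - [0,0,0]
    - [0,0,0]
    - [0,0,0]
    - [0,0,0]
    - [0,0,0]
    - [0,0,0]
    - [0,0,0]
    - [0,0,0]
    - [0,0,0]

```text
time: 69.9
position: [0.5247, -0.2114, 0.2632]
tool_rot: [0.096, 0.995, 0.001, -0.001]
ft_force: [-0.8, 0.6, 0.2]
grip_width: 0.0006
grip_force: 0.0
```

```bash
python3 - <<'E'
from h import *
from rig import robot
o=robot.get_obs();print(o['position'],o['ft_force'],o['tool_rot'],o['q'].round(2))
s=snap('scene','s31');print(lidpoly(s));w=snap('wrist','w31');d=snap('side','d31')
for phi in(0,.03,.06): print(phi,[proj(s,lidp(phi,*a)).round(1).tolist() for a in((.13,.04,-.113),(0,.04,-.113),(.13,.04,.113),(.13,0,.113))])
h=cv2.cvtColor(w['color'],cv2.COLOR_RGB2HSV)
# mug & hook: print expected pixel boxes
for n,X in dict(mug_top=(.46,-.276,.085),handle=(.416,-.253,.045),post=(.548,-.469,.2),tip=(.447,-.478,.21)).items(): print(n,[proj(c,X).round(0).tolist() for c in(w,s,d)])
E
```

```text
[ 0.52467068 -0.21137724  0.26320563] [-0.81201097  0.58967479  0.19526933] [ 9.63417482e-02  9.95347655e-01  6.64773050e-04 -9.33894440e-04] [-0.58  0.38  1.5   0.    1.26 -1.96]
[[222, 211], [223, 230], [276, 263], [306, 241], [307, 224], [251, 194]]
0 [[251.0, 192.7], [220.4, 210.5], [306.9, 223.2], [306.1, 233.9]]
0.03 [[250.7, 191.9], [220.1, 210.7], [306.7, 222.3], [306.1, 232.8]]
0.06 [[250.4, 191.0], [219.8, 210.9], [306.5, 221.5], [306.2, 231.8]]
mug_top [[217.0, 146.0], [209.0, 178.0], [341.0, 248.0]]
handle [[233.0, 105.0], [223.0, 185.0], [324.0, 259.0]]
post [[15.0, 291.0], [140.0, 142.0], [415.0, 243.0]]
tip [[-60.0, 191.0], [160.0, 126.0], [389.0, 257.0]]
```

The lid is closed: the press met a hard stop at 35 N and the outline matches angle 0. Now I'll measure the mug and the hook.

```bash
python3 - <<'E'
from h import *
w=load('w31');print('cam',(-w['R'].T@w['t']).round(3))
h=cv2.cvtColor(w['color'],cv2.COLOR_RGB2HSV)
m=cv2.inRange(h,np.array((0,0,35)),np.array((180,75,255)));m[255:]=0
n,l,st,ce=cv2.connectedComponentsWithStats(m)
for i in range(1,n):
    if st[i][4]>300: print(i,st[i].tolist(),ce[i].round(0),np.median(w['color'][l==i],axis=0))
i=l[146,217] or l[150,200]
print('label',i)
sub=w['color'][60:215:5,130:300:5]
for r in range(0,sub.shape[0]): print(60+5*r,' '.join('%3d%s'%(int(c.mean()),'b' if c[2]>c[0]+25 else '.') for c in sub[r]))
E
```

```text
cam [ 0.446 -0.196  0.451]
1 [183, 87, 66, 87, 3381] [217. 138.] [110. 108. 101.]
2 [325, 88, 207, 123, 21816] [424. 152.] [236. 232. 212.]
3 [63, 193, 91, 62, 3573] [117. 226.] [76. 76. 72.]
label 1
60 159b 159b 159b 159b 159b 159b 159b 160b 160b 160b 160b 160b 160b 160b 160b 160b 160b 160b 160b 160b 160b 160b 160b 160b 160b 160b 160b 160b 161b 159b 160b 160b 160b 160b
65 159b 159b 159b 159b 159b 160b 160b 159b 159b 160b 160b 160b 159b 160b 160b 160b 160b 160b 160b 160b 160b 160b 161b 160b 160b 160b 160b 159b 160b 160b 160b 160b 160b 160b
70 160b 160b 159b 159b 159b 160b 160b 160b 159b 160b 160b 159b 160b 160b 159b 160b 160b 160b 160b 159b 160b 160b 160b 160b 160b 161b 161b 160b 160b 160b 160b 160b 160b 160b
75 160b 159b 161b 159b 160b 160b 160b 159b 159b 159b 160b 160b 160b 160b 160b 160b 160b 160b 161b 160b 160b 160b 160b 160b 160b 160b 160b 160b 160b 160b 160b 161b 161b 160b
80 160b 160b 159b 159b 160b 160b 160b 160b 160b 160b 160b 161b 160b 160b 160b 160b 160b 160b 160b 160b 160b 160b 160b 160b 161b 161b 161b 160b 160b 160b 160b 160b 161b 160b
85 159b 160b 160b 160b 160b 161b 16
[... 3785 characters left out ...]
 81b
195 103b 162b 161b 160b 161b 161b 161b 161b 161b 161b 161b 161b 161b 162b 147b 142b 135b 161b 161b 161b 161b 161b 161b 161b 162b 161b 161b 161b 162b 161b 161b 161b 161b 164b
200  76.  57. 139b 161b 161b 161b 161b 161b 161b 161b 161b 161b 161b 162b  83. 123. 145. 159b 161b 162b 160b 161b 161b 161b 161b 161b 161b 161b 161b 161b 161b 161b 161b 162b
205  77.  77.  74. 132b 161b 161b 162b 161b 161b 160b 160b 161b 161b 162b  85b 121. 157. 138. 161b 161b 162b 161b 161b 161b 161b 162b 161b 161b 161b 161b 161b 162b 161b 161b
210  75.  76.  77.  66. 159b 161b 161b 161b 161b 161b 161b 161b 161b 161b 131b 107. 153. 126. 161b 161b 161b 161b 161b 161b 161b 161b 161b 161b 161b 161b 161b 161b 162b 161b
```

```bash
cat >> h.py <<'E'
from scipy.optimize import least_squares
def circ(P):
    r=least_squares(lambda v:np.hypot(P[:,0]-v[0],P[:,1]-v[1])-v[2],[*P.mean(0),.033],loss='soft_l1',f_scale=.001); return r.x
def mugfit(w,seed,zr=.085,box=(120,320,60,255),side='left',verbose=True):
    h=cv2.cvtColor(w['color'],cv2.COLOR_RGB2HSV); m=cv2.inRange(h,np.array((0,0,35)),np.array((180,75,255)))
    k=np.zeros_like(m);k[box[2]:box[3],box[0]:box[1]]=m[box[2]:box[3],box[0]:box[1]]
    n,l,st,ce=cv2.connectedComponentsWithStats(k); i=l[seed[1],seed[0]]; b=(l==i).astype(np.uint8)
    body=cv2.morphologyEx(b,cv2.MORPH_CLOSE,np.ones((5,5),np.uint8)); body=cv2.morphologyEx(body,cv2.MORPH_OPEN,cv2.getStructuringElement(2,(25,25)))
    return b,body
E
python3 - <<'E'
from h import *
w=load('w31');b,body=mugfit(w,(217,140))
k=max(cv2.findContours(body,0,1)[0],key=cv2.contourArea).reshape(-1,2)
L=k[(k[:,0]<206)|((k[:,1]>168)&(k[:,0]<225))|((k[:,1]<122)&(k[:,0]<218))]
print(k[:,0].min(),k[:,0].max(),k[:,1].min(),k[:,1].max(),len(L))
for z in(.08,.085,.09):
    P=np.array([onz(w,p,z)[:2] for p in L]);print(z,circ(P).round(4))
c=circ(np.array([onz(w,p,.085)[:2] for p in L]))
hd=cv2.subtract(b,cv2.dilate(body,np.ones((5,5),np.uint8)));ys,xs=np.nonzero(hd)
print('handle px',len(xs),xs.mean(),ys.mean())
for r in range(86,122,4):
    x=xs[ys==r]
    if len(x): print(r,x.min(),x.max(), [np.degrees(np.arctan2(*(onz(w,(x.min()+4,r),.071)[:2]-c[:2])[::-1])).round(1), (np.linalg.norm(onz(w,(x.min()+4,r),.071)[:2]-c[:2])*1000).round(1)])
v=onz(w,(xs.mean(),ys.mean()),.045)[:2]-c[:2];print('angle centroid@45',np.degrees(np.arctan2(v[1],v[0])),np.linalg.norm(v))
E
```

```text
184 247 115 173 98
0.08 [ 0.4578 -0.2829  0.0336]
0.085 [ 0.4576 -0.2817  0.0331]
0.09 [ 0.4575 -0.2806  0.0327]
handle px 366 233.12021857923497 101.30054644808743
90 232 241 [np.float64(143.8), np.float64(67.7)]
94 229 242 [np.float64(145.1), np.float64(62.2)]
98 227 241 [np.float64(145.7), np.float64(57.2)]
102 226 240 [np.float64(145.2), np.float64(52.6)]
106 225 239 [np.float64(144.6), np.float64(48.0)]
110 223 237 [np.float64(145.3), np.float64(42.8)]
114 233 236 [np.float64(129.2), np.float64(45.1)]
angle centroid@45 146.31197843524166 0.05458093006651966
```

Mug axis is at (.4576,−.2817) with rim radius 33.1 mm, and the handle points towards 145°. Now a wrist view over the hook.

Call:
play_rows:
  gripper: [-1,-1,-1,-1,-1,-1,-1,-1,-1]
  delta_pos:
    - [0,0,-4]
    - [-3,-5,-5.7]
    - [-6,-10,-5.7]
    - [-9,-15,-5.7]
    - [-12,-20,-5.7]
    - [-12.3,-24,-5.7]
    - [-12.3,-24,-5.7]
    - [-12.3,-24,-5.7]
    - [-12.3,-24,-5.7]
  turn:
    - [0,0,0]
    - [0,0,0]
    - [0,0,0]
    - [0,0,0]
    - [0,0,0]
    - [0,0,0]
    - [0,0,0]
    - [0,0,0]
    - [0,0,0]

```text
time: 71.18
position: [0.6007, -0.4693, 0.3217]
tool_rot: [0.095, 0.995, 0.0, 0.0]
ft_force: [-0.2, 0.2, -0.4]
grip_width: 0.0818
grip_force: 0.0
```

```bash
python3 - <<'E'
from h import *
from rig import robot
o=robot.get_obs();print(o['position'],o['tool_rot'])
w=snap('wrist','w32');print('cam',(-w['R'].T@w['t']).round(3))
for n,X in dict(post=(.548,-.469,.21),root=(.548,-.469,.19),tip=(.447,-.478,.212),foot=(.548,-.469,.01)).items(): print(n,proj(w,X).round(0))
g=w['color'][60:255:6,180:400:5].astype(int)
for r in range(g.shape[0]): print(60+6*r,' '.join('%3d'%c.mean() if c[2]<c[0]+12 else '  .' if c.mean()>100 else '  s' for c in g[r]))
E
```

```text
[ 0.60067084 -0.46927968  0.32165452] [9.52893533e-02 9.95449601e-01 1.19393908e-04 1.30106876e-04]
cam [ 0.522 -0.455  0.509]
post [272. 150.]
root [273. 148.]
tip [239.  36.]
foot [276. 138.]
60   .   .   .   .   .   .   .   .   .   .   .   .   .  57  81   .   .   .   .   .   .   .   .   .   .   .   .   .   .   .   s   s   s   s   s   s   s   s  63  63  63  61 159  86
66   .   .   .   .   .   .   .   .   .   .   .   .   .   s  84   .   .   .   .   .   .   .   .   .   .   .   .   .   .   .   .   s   s   s   s   s   s   s  63  62  62  62  63  78
72   .   .   .   .   .   .   .   .   .   .   .   .   .   .  80   .   .   .   .   .   .   .   .   .   .   .   .   .   .   .   .   .   .   s   s   s   s   s   s  62  64  63  62  66
78   .   .   .   .   .   .   .   .   .   .   .   .   .   .  58  81   .   .   .   .   .   .   .   .   .   .   .   .   .   .   .   .   .   .   .   .   .   .   .   .   .   .   .   .
84   s   .   .   .   .   .   .   .   .   .   .   .   .   .   s  85   .   .   .   .   .   .   .   .   .   .   .   .   .   .   .   .   .   .   .   .   .   .   .   .   .   .   .   .
90   s   . 
[... 4326 characters left out ...]
 103 122 129 137 137 130   .   .   .   .   .   .   .   .   .   .   .   .   .   .   .   .   .   .   .   .   .   .   .   .   .   .   .   .   .   .   .   .   .   .
240 114 124 140 128 134 126 138 143 136 133   .   .   .   .   .   .   .   .   .   .   .   .   .   .   .   .   .   .   .   .   .   .   .   .   .   .   .   .   .   .   .   .   .   .
246 155 164 172  32   4  89 103 141 138 132 131   .   .   .   .   .   .   .   .   .   .   .   .   .   .   .   .   .   .   .   .   .   .   .   .   s   .   4   .   .   .   .   .   .
252 175 180  73   6  14  14  36 145 139 134 132   .   .   .   .   .   .   .   .   .   .   .   .   .   .   .   .   .   .   .   .   .   .   .   .   8  13  10  10   s   s   s   s   s
```

```bash
python3 - <<'E'
from h import *
w=load('w32')
g=w['color'].astype(int); m=((g[:,:,2]<g[:,:,0]+20)&(g.mean(2)<105)).astype(np.uint8)
rows=[]
for r in range(20,108,3):
    x=np.where(m[r,215:290])[0]+215
    rows.append((r,x.min() if len(x) else -1,x.max() if len(x) else -1))
print(rows)
pts=[((a+b)/2,r) for r,a,b in rows if a>0 and 3<=b-a<=12 and 48<=r<=104]
P=np.array([onz(w,p,.19)[:2] for p in pts]);vx,vy,x,y=cv2.fitLine(P.astype(np.float32),2,0,.01,.01).ravel()
if vx>0:vx,vy=-vx,-vy
print('bar dir',vx,vy,np.degrees(np.arctan2(vy,vx)),'pt',x,y,'P0',P[0],P[-1])
for t in(.548,.49,.45): print('bar at x',t,y+(t-x)*vy/vx)
E
```

```text
[(20, -1, -1), (23, -1, -1), (26, -1, -1), (29, -1, -1), (32, np.int64(235), np.int64(241)), (35, np.int64(235), np.int64(242)), (38, np.int64(236), np.int64(243)), (41, np.int64(237), np.int64(244)), (44, np.int64(238), np.int64(245)), (47, np.int64(240), np.int64(246)), (50, np.int64(240), np.int64(247)), (53, np.int64(241), np.int64(248)), (56, np.int64(243), np.int64(249)), (59, np.int64(243), np.int64(250)), (62, np.int64(244), np.int64(251)), (65, np.int64(245), np.int64(251)), (68, np.int64(246), np.int64(252)), (71, np.int64(247), np.int64(253)), (74, np.int64(248), np.int64(254)), (77, np.int64(249), np.int64(255)), (80, np.int64(250), np.int64(256)), (83, np.int64(250), np.int64(257)), (86, np.int64(251), np.int64(257)), (89, np.int64(252), np.int64(258)), (92, np.int64(253), np.int64(259)), (95, np.int64(254), np.int64(260)), (98, np.int64(255), np.int64(261)), (101, np.int64(256), np.int64(262)), (104, np.int64(257), np.int64(263)), (107, np.int64(257), np.int64(280))]
bar dir -0.9956768 -0.09288513 -174.67038 pt 0.47803992 -0.47542438 P0 [ 0.45339433 -0.47797058] [ 0.5034228  -0.47282259]
bar at x 0.548 -0.4688979
bar at x 0.49 -0.47430864
bar at x 0.45 -0.4780402
```

Bar direction is 185.3° through (.478,−.4754), which puts the tip at about (.4445,−.4787). Plan: grasp the mug with the fingers across its x axis, lift over the hook, turn the handle square to the bar, thread it from the tip side and lower it.

Call:
play_rows:
  gripper: [-1,-1,-1,-1,-1,-1,-1,-1,-1,-1,-1]
  delta_pos:
    - [4,4,0]
    - [8,8,0]
    - [12,12,0]
    - [16,15,0]
    - [17.6,15.8,3]
    - [17.6,15.8,8]
    - [17.6,15.8,13]
    - [17.6,15.8,17]
    - [17.6,15.8,19]
    - [17.6,15.8,19]
    - [17.6,15.8,19]
  turn:
    - [0,0,0.1]
    - [0,0,0.2]
    - [0,0,0.3]
    - [0,0,0.42]
    - [0,0,0.42]
    - [0,0,0.42]
    - [0,0,0.42]
    - [0,0,0.42]
    - [0,0,0.42]
    - [0,0,0.42]
    - [0,0,0.42]

```text
time: 72.6
position: [0.4586, -0.2826, 0.1322]
tool_rot: [0.301, 0.954, -0.001, 0.001]
ft_force: [0.3, -1.1, 0.6]
grip_width: 0.0868
grip_force: 0.0
```

```bash
python3 - <<'E'
from h import *
from rig import robot
o=robot.get_obs();R=Rot.from_quat(o['tool_rot']).as_matrix();print(o['position'],'yaw',np.degrees(np.arctan2(R[1,1],R[0,1])),o['grip_width'])
print(delta(o,(.4576,-.2817,.033)))
w=snap('wrist','w33');g=w['color'].astype(int)
sub=g[120:285:6,215:350:5]
for r in range(sub.shape[0]): print(120+6*r,' '.join('%3d%s'%(c.mean(),'b' if c[2]>c[0]+20 else '.') for c in sub[r]))
E
```

```text
[ 0.45855699 -0.28262344  0.13222768] yaw 54.93193291697723 0.08684093437930865
[0.15539162 0.02416319 9.92241256]
120 166b 165b 165b 166b 166b 165b 166b 166b 166b 166b 166b 166b 167b 166b 166b 166b 165b 165b 166b 165b 166b 166b 165b 166b 166b 165b 166b
126 167b 166b 166b 166b 165b 166b 165b 165b 166b 166b 166b 166b 166b 167b 166b 166b 166b 166b 166b 167b 166b 165b 166b 166b 166b 167b 166b
132 166b 166b 165b 166b 167b 166b 167b 167b 166b 167b 167b 166b 167b 132. 164. 166b 167b 166b 166b 166b 166b 166b 166b 166b 166b 166b 166b
138 166b 166b 166b 166b 166b 167b 166b 146b 121b  85b  85b 139b 169b 132. 166. 166b 166b 166b 166b 166b 166b 166b 167b 166b 166b 166b 166b
144 167b 166b 167b 166b 167b 113b  85b  86b 117b 149b  85b  85b 163b 149. 183. 166b 167b 167b 166b 166b 166b 166b 166b 166b 166b 167b 166b
150 166b 166b 166b 166b 168b  86b  99b 168b 166b 166b 129b  85b 150b 146. 190. 166b 166b 166b 166b 166b 166b 167b 167b 166b 166b 166b 166b
156 166b 167b 167b 166b 120b  87b 166b 166b 166b 167b 156b  86b 156b 143. 189. 166b 166b 166b 166b 166b 166b 166b 166b 166b 166b 166b 166b
162 167b 167
[... 2206 characters left out ...]
 167b
258  86b  86b  85b 168b 166b 166b 166b 166b 166b 166b 166b 167b 163b 169b 166b 166b 167b 166b 166b 166b 166b 167b 167b 167b 166b 166b 166b
264  85b  86b  86b 168b 167b 166b 166b 166b 166b 166b 167b 166b 166b 166b 166b 166b 166b 166b 165b 166b 166b 167b 166b 167b 166b 166b 166b
270  85b  86b  86b 164b 166b 166b 166b 166b 166b 167b 167b 166b 167b 166b  89b  55. 113. 167b 166b 166b 166b 167b 166b 166b 166b 166b 166b
276 142b 166b 166b 166b 165b 166b 166b 166b 167b 167b 166b 167b 130b  87b  57. 129. 150. 129. 166b 166b 166b 166b 166b 166b 166b 166b 166b
282 167b 167b 168b 167b 167b 167b 167b 167b 168b 168b 167b 168b 168b 134b  82. 125. 153. 152. 139. 167b 167b 168b 167b 167b 168b 168b 167b
```

The mug rim is centred at column 283 and the handle runs straight up the image along tool x. Descend and grasp.

Call:
play_rows:
  gripper: [-1,-1,-1,-1,-1,-1,-1]
  delta_pos:
    - [0.1,0,1]
    - [0.1,0,4]
    - [0.1,0,7]
    - [0.1,0,9]
    - [0.1,0,9.9]
    - [0.1,0,9.9]
    - [0.1,0,9.9]
  turn:
    - [0,0,0]
    - [0,0,0]
    - [0,0,0]
    - [0,0,0]
    - [0,0,0]
    - [0,0,0]
    - [0,0,0]

```text
time: 73.53
position: [0.4575, -0.2824, 0.0327]
tool_rot: [0.302, 0.953, -0.0, 0.001]
ft_force: [1.1, 0.8, 0.1]
grip_width: 0.087
grip_force: 0.0
```

Call:
play_rows:
  gripper: [0,0,0,0,0]
  delta_pos:
    - [0,0,0]
    - [0,0,0]
    - [0,0,0]
    - [0,0,0]
    - [0,0,0]
  turn:
    - [0,0,0]
    - [0,0,0]
    - [0,0,0]
    - [0,0,0]
    - [0,0,0]
  squeeze: 25

```text
time: 74.15
position: [0.4571, -0.2819, 0.0323]
tool_rot: [0.302, 0.953, -0.0, 0.0]
ft_force: [1.1, 0.3, 3.1]
grip_width: 0.0642
grip_force: 25.0
```

Call:
play_rows:
  gripper: [0,0,0,0,0,0,0,0,0,0]
  delta_pos:
    - [0,0,-1]
    - [0,0,-4]
    - [0,0,-9]
    - [0,0,-15]
    - [0,0,-21]
    - [0,0,-24]
    - [0,0,-24]
    - [0,0,-24]
    - [0,0,-24]
    - [0,0,-24]
  turn:
    - [0,0,0]
    - [0,0,0]
    - [0,0,0]
    - [0,0,0.18]
    - [0,0,0.36]
    - [0,0,0.54]
    - [0,0,0.72]
    - [0,0,0.865]
    - [0,0,0.865]
    - [0,0,0.865]

```text
time: 75.4
position: [0.4566, -0.2816, 0.2719]
tool_rot: [0.673, 0.74, -0.0, -0.0]
ft_force: [0.4, -0.0, -1.3]
grip_width: 0.0639
grip_force: 25.0
```

```bash
python3 - <<'E'
from h import *
from rig import robot
o=robot.get_obs();R=Rot.from_quat(o['tool_rot']).as_matrix();print(o['position'],'yaw',np.degrees(np.arctan2(R[1,1],R[0,1])),o['grip_width'],o['grip_force'],o['ft_force'],o['q'].round(2))
print(delta(o,(.4282,-.5294,o['position'][2])),delta(o,(.4949,-.5232,o['position'][2])))
w=snap('wrist','w34');g=w['color'].astype(int)
sub=g[120:285:8,215:350:5]
for r in range(sub.shape[0]): print(120+8*r,' '.join('%3d%s'%(c.mean(),'b' if c[2]>c[0]+20 else '.') for c in sub[r]))
E
```

```text
[ 0.45661008 -0.28163768  0.27186493] yaw 5.444580952237469 0.06390106074645692 24.96520694516221 [ 0.38825128 -0.04301124 -1.31790646] [-0.76  0.33  1.56 -0.    1.26 -0.86]
[-2.43948880e+01 -5.17903140e+00 -7.85294604e-03] [-2.44105530e+01  1.51970323e+00 -1.08324586e-02]
120 160b 161b 160b 160b 160b 160b 160b 161b 160b 160b 161b 161b 161b 161b 161b 161b 160b 160b 161b 161b 161b 160b 160b 161b 157b 156b  86b
128 161b 160b 160b 161b 161b 161b 160b 161b 161b 162b 160b 160b 161b 160b 160b 161b 160b 161b 160b 161b 160b 161b 161b 160b 160b 160b 160b
136 161b 161b 159b 161b 160b 160b 161b 160b 161b 161b 161b 160b 161b 136. 159b 161b 161b 161b 160b 161b 161b 160b 160b 160b 160b 161b 161b
144 160b 160b 160b 161b 160b 160b 160b 160b 161b 161b 161b 160b 129. 178. 166. 161b 161b 160b 160b 161b 161b 160b 160b 160b 160b 161b 160b
152 161b 161b 161b 160b 161b 160b 161b 161b 161b 161b 161b 162b 131. 178. 166. 161b 161b 161b 161b 161b 160b 161b 161b 161b 161b 161b 160b
160 161b 160b 161b 161b 161b 161b 161b 160b 161b 161b 160b 162b 132. 181. 167. 160b 160b 160b 161b 160b 161b 160b 161b 161b 161b 16
[... 1392 characters left out ...]
 160b
248  12.  20.  29. 131. 168.  65.  65.  86.  85.  87.  85.  85.  85.  85.  84.  86.  86.  90.  88.  87.  86.  65. 102. 171. 106.  17.  18.
256  23.  24. 137. 159.  64.  71.  97.  74. 115. 119.  99.  86.  86.  86.  84.  86.  84.  86.  87.  77.  69.  66.  64.  62. 158.  89.  25.
264  25. 116. 151.  83.  95. 102. 111. 117. 118. 123. 136. 171. 168. 156.  86.  84.  85.  70.  68.  69.  68.  68.  65.  64.  61. 164.  23.
272  16. 165.  77.  90.  99. 107. 115. 117. 120. 124. 124. 126. 127. 123. 121. 115.  70.  69.  69.  69.  70.  68.  66.  64.  64.  66.  82.
280  51. 169.  87.  96. 104. 110. 116. 119. 122. 125. 124. 126. 126. 122. 120. 116. 109.  67.  68.  70.  69.  67.  67.  65.  63.  64.  86.
```

Call:
play_rows:
  gripper: [0,0,0,0,0,0,0,0,0,0]
  delta_pos:
    - [-3,-1,0]
    - [-7,-2,0]
    - [-11,-3,0]
    - [-15,-4,0]
    - [-19,-5.2,0]
    - [-22.5,-5.2,0]
    - [-24.4,-5.2,0]
    - [-24.4,-5.2,0]
    - [-24.4,-5.2,0]
    - [-24.4,-5.2,0]
  turn:
    - [0,0,0]
    - [0,0,0]
    - [0,0,0]
    - [0,0,0]
    - [0,0,0]
    - [0,0,0]
    - [0,0,0]
    - [0,0,0]
    - [0,0,0]
    - [0,0,0]

```text
time: 76.7
position: [0.428, -0.5284, 0.2721]
tool_rot: [0.673, 0.74, 0.0, -0.0]
ft_force: [-0.1, 1.0, -0.4]
grip_width: 0.0644
grip_force: 25.0
```

Call:
play_rows:
  gripper: [0,0,0,0,0,0,0]
  delta_pos:
    - [0,0,2]
    - [0,0,5]
    - [0,0,7.5]
    - [0,0,8.5]
    - [0,0,8.5]
    - [0,0,8.5]
    - [0,0,8.5]
  turn:
    - [0,0,0]
    - [0,0,0]
    - [0,0,0]
    - [0,0,0]
    - [0,0,0]
    - [0,0,0]
    - [0,0,0]

```text
time: 77.58
position: [0.4282, -0.5303, 0.1883]
tool_rot: [0.673, 0.739, -0.0, 0.001]
ft_force: [0.5, -0.1, -1.2]
grip_width: 0.064
grip_force: 25.0
```

```bash
python3 - <<'E'
from h import *
from rig import robot
o=robot.get_obs();R=Rot.from_quat(o['tool_rot']).as_matrix();print(o['position'],'yaw',np.degrees(np.arctan2(R[1,1],R[0,1])),o['grip_width'],o['ft_force'])
print(delta(o,(.4949,-.5232,.1873)))
s=snap('scene','s35');d=snap('side','d35');w=snap('wrist','w35')
e=np.array([-.9957,-.0929]);post=np.array([.548,-.469])
for n,c in(('s',s),('d',d),('w',w)): print(n,'tip',proj(c,[*(post+.104*e),.212]).round(0),'handle c',proj(c,np.r_[o['position'][:2]+.049*R[:2,0],.200]).round(0))
g=w['color'].astype(int);sub=g[120:240:6,200:420:5]
for r in range(sub.shape[0]): print(120+6*r,' '.join('%3d%s'%(c.mean(),'b' if c[2]>c[0]+20 else '.') for c in sub[r]))
E
```

```text
[ 0.42823039 -0.53028524  0.18834197] yaw 5.3350379740007465 0.06401518443118344 [ 0.48520479 -0.10973445 -1.24031874]
[0.08581535 6.70384504 0.11103258]
s tip [160. 125.] handle c [164. 126.]
d tip [389. 257.] handle c [383. 264.]
w tip [322. 176.] handle c [283. 174.]
120 175b 174b 175b 175b 175b 175b 175b 174b 175b 175b 175b 175b 175b 175b 175b 175b 176b 175b 176b 175b 176b 175b 175b 176b 175b 175b 175b 175b 175b 175b 175b 173b  82.  87.  89.  88.  88.  87.  85.  87.  86.  86.  87.  85.
126 175b 175b 175b 175b 175b 175b 175b 175b 175b 175b 175b 175b 175b 175b 175b 175b 175b 175b 175b 176b 176b 175b 175b 176b 175b 175b 175b 175b 175b 175b 178b  72.  85.  87.  88.  86.  88.  86.  86.  86.  85.  86.  84.  83.
132 175b 175b 175b 175b 175b 175b 175b 175b 175b 175b 175b 175b 175b 175b 175b 176b 176b 175b 175b 176b 175b 175b 176b 176b 175b 175b 175b 175b 175b 175b 107b  85.  85.  86.  87.  86.  87.  86.  85.  87.  84.  85.  83.  82.
138 175b 176b 175b 175b 175b 175b 175b 176b 175b 175b 175b 175b 176b 175b 176b 163b 134. 144. 175b 175b 175b 175b 175b 176b 175b 175b 175b 176b 175b 178b  65
[... 2950 characters left out ...]
75b 176b 176b 175b 175b 175b
222 176b 175b 175b 175b 175b 175b 175b 177b  92. 105. 115. 118. 125. 127. 130. 133. 131. 132. 134. 134. 135. 136. 136. 133. 129. 134. 176b 176b 175b  93b  91b  95b 177b 176b 175b 176b 176b 175b 175b 175b 175b 175b 176b 175b
228 175b 175b 176b 176b 175b 175b 175b 132b 101. 107. 117. 121. 127. 175. 193. 197. 193. 189. 194. 184. 153. 136. 136. 134. 133. 126. 175b 175b 171b  91b  92b 156b 175b 175b 176b 174b 175b 176b 175b 175b 175b 175b 175b 175b
234 176b 175b 175b 177b 176b 175b 177b  92. 106. 113. 182. 183. 173. 107.  92.  95.  97.  94.  94.  98. 121. 162. 190. 157. 133. 129. 131. 177b 120b  91b  92b 176b 175b 175b 176b 176b 175b 175b 175b 175b 175b 176b 174b 175b
```

The handle (columns 275–288) and the hook tip at (320,174) line up at the same row, so I'll thread it.

Call:
play_rows:
  gripper: [0,0,0,0,0]
  delta_pos:
    - [0,0.8,0]
    - [0,1.6,0]
    - [0,2.4,0]
    - [0,3.2,0]
    - [0,3.2,0]
  turn:
    - [0,0,0]
    - [0,0,0]
    - [0,0,0]
    - [0,0,0]
    - [0,0,0]

```text
time: 78.35
position: [0.4605, -0.5264, 0.1868]
tool_rot: [0.673, 0.74, 0.0, 0.0]
ft_force: [0.3, 0.6, -0.6]
grip_width: 0.0641
grip_force: 25.0
```

Call:
play_rows:
  gripper: [0,0,0,0,0]
  delta_pos:
    - [0,0.8,0]
    - [0,1.7,0]
    - [0,2.6,0]
    - [0,3.5,0]
    - [0,3.5,0]
  turn:
    - [0,0,0]
    - [0,0,0]
    - [0,0,0]
    - [0,0,0]
    - [0,0,0]

```text
time: 78.97
position: [0.4954, -0.5232, 0.1869]
tool_rot: [0.673, 0.74, 0.0, 0.0]
ft_force: [-1.0, -0.0, -1.1]
grip_width: 0.0641
grip_force: 25.0
```

```bash
python3 - <<'E'
from h import *
from rig import robot
o=robot.get_obs();print(o['position'],o['ft_force'],o['grip_width'],delta(o,(.4949,-.5232,.1873)))
w=snap('wrist','w36');g=w['color'].astype(int);sub=g[126:234:6,200:420:5]
for r in range(sub.shape[0]): print(126+6*r,' '.join('%3d'%c.mean() if c[2]<c[0]+20 else '  -' for c in sub[r]))
E
```

```text
[ 0.49539341 -0.52316077  0.18685304] [-0.95869542 -0.01511293 -1.11390109] 0.06413145244688018 [ 0.00072054 -0.04948381 -0.04470421]
126   -   -   -   -   -   -   -   -   -   -   -   -   -   -   -   -   -   -   -   -  81  83  85  85  84  84  85  84  84  85  84  83  83  80  78   -   -   -   -   -   -   -   -   -
132   -   -   -   -   -   -   -   -   -   -   -   -   -   -   -   -   -   -   -  76  80  83  84  84  84  83  84  84  83  84  83  83  82  80  81   -   -   -   -   -   -   -   -   -
138   -   -   -   -   -   -   -   -   -   -   -   -   -   -   -   - 131 139   -  82  79  83  83  83  83  83  84  83  82  83  82  81  82  81  82   -   -   -   -   -   -   -   -   -
144   -   -   -   -   -   -   -   -   -   -   -   -   -   -   - 136 186 174   -  81  80  82  82  82  82  83  35  46  53  72  82  80  80  81  82   -   -   -   -   -   -   -   -   -
150   -   -   -   -   -   -   -   -   -   -   -   -   -   -   - 138 186 174   -  80  80  81  82  82  81  55  31  32  37  44  50  57  71  79  81   -   -   -   -   -   -   -   -   -
156   -   -   -   -   -   -   -   -   -   -   -   -   -   -   - 14
[... 1573 characters left out ...]
   -   -   -   -   -  88  99 109 115 116  75 126 182 173 121 128 130 130 129 126   -   -   -   -   -   -   -   -   -   -   -   -   -   -   -   -   -   -   -   -
216   -   -   -   -   -   -   -   -   -  95 105 112 119 121 127 123 182 174 122 128 129 130 130 127 121   -   -   -   -   -   -   -   -   -   -   -   -   -   -   -   -   -   -   -
222   -   -   -   -   -   -   -   -  89 101 109 114 122 123 126 129 126 129 129 130 130 131 130 129 126 129   -   -   -   -   -   -   -   -   -   -   -   -   -   -   -   -   -   -
228   -   -   -   -   -   -   -   -  97 103 113 117 111 170 186 192 186 182 187 178 147 131 132 130 128 121   -   -   -   -   -   -   -   -   -   -   -   -   -   -   -   -   -   -
```

Threaded: the bar runs under the handle's top at rows 168–174. Lower it onto the bar.

Call:
play_rows:
  gripper: [0,0,0,0,0,0]
  delta_pos:
    - [0,0,1]
    - [0,0,2]
    - [0,0,2.5]
    - [0,0,2.8]
    - [0,0,3]
    - [0,0,3]
  turn:
    - [0,0,0]
    - [0,0,0]
    - [0,0,0]
    - [0,0,0]
    - [0,0,0]
    - [0,0,0]

```text
time: 79.78
position: [0.4943, -0.5234, 0.1575]
tool_rot: [0.673, 0.739, -0.0, 0.0]
ft_force: [-2.7, 2.2, 2.4]
grip_width: 0.0641
grip_force: 25.0
```

Call:
play_rows:
  gripper: [0,0,0,0,0,0]
  delta_pos:
    - [0,0,0.3]
    - [0,0,0.6]
    - [0.1,0,0.9]
    - [0.2,0,1.2]
    - [0.3,0,1.4]
    - [0.3,0,1.4]
  turn:
    - [0,0,0]
    - [0,0,0]
    - [0,0,0]
    - [0,0,0]
    - [0,0,0]
    - [0,0,0]
  squeeze: 6

```text
time: 80.53
position: [0.4941, -0.5202, 0.1426]
tool_rot: [0.673, 0.739, 0.0, -0.0]
ft_force: [-0.5, 0.1, -0.2]
grip_width: 0.0642
grip_force: 6.0
```

```bash
python3 - <<'E'
from h import *
from rig import robot
o=robot.get_obs();print(o['position'],o['ft_force'],o['grip_width'])
w=snap('wrist','w37');g=w['color'].astype(int);sub=g[126:246:6,200:420:5]
for r in range(sub.shape[0]): print(126+6*r,' '.join('%3d'%c.mean() if c[2]<c[0]+20 else '  -' for c in sub[r]))
E
```

```text
[ 0.49408213 -0.52022421  0.14261252] [-0.54459482  0.0598224  -0.23677619] 0.0642484129110913
126   -   -   -   -   -   -   -   -   -   -   -   -   -   -   - 121 159 165   -   -   -  83  84  86  86  84  85  85  85  85  84  85  85  84  81  82  79   -   -   -   -   -   -   -
132   -   -   -   -   -   -   -   -   -   -   -   -   -   -   - 107 159 165   -   -  80  82  84  86  84  83  84  84  84  86  83  84  84  84  82  81  79 100   -   -   -   -   -   -
138   -   -   -   -   -   -   -   -   -   -   -   -   -   -   - 109 159 166   -   -  81  81  84  85  84  83  84  83  84  86  83  84  84  83  82  80  77  78   -   -   -   -   -   -
144   -   -   -   -   -   -   -   -   -   -   -   -   -   -   - 113 159 166 146  71  81  82  84  83  83  82  82  84  84  86  82  83  84  83  80  80  78  80   -   -   -   -   -   -
150   -   -   -   -   -   -   -   -   -   -   -   -   -   -   - 122 187 187 147  80  80  82  83  83  82  83  81  50  43  50  60  81  84  81  81  80  79  78   -   -   -   -   -   -
156   -   -   -   -   -   -   -   -   -   -   -   -   -   -   - 137 195 196 144  80  80  82  83  82  82  
[... 1894 characters left out ...]
   -   -   - 109 121 130 143 143 154 156  85 106 153 155 135 163 161 164 162 160 156 147 128   -   -   -   -   -   -   -   -   -   -   -   -   -   -   -   -   -
228   -   -   -   -   -   - 111 115 123 132 144 144 156 156 161 102 153 155 131 163 163 163 162 161 157 149 137   -   -   -   -   -   -   -   -   -   -   -   -   -   -   -   -   -
234   -   -   -   -   -   -  96 120 128 134 144 146 156 157 160 120 152 154 159 162 162 162 163 162 157 152 139 133   -   -   -   -   -   -   -   -   -   -   -   -   -   -   -   -
240   -   -   -   -   -   - 102 122 132 136 146 149 156 157 159 164 158 164 163 163 164 163 164 160 158 154 141 123   -   -   -   -   -   -   -   -   -   -   -   -   -   -   -   -
```

The mug has pivoted on the bar and is tilting towards its hanging pose. Release and rise.

Call:
play_rows:
  gripper: [-0.7,-1,-1,-1,-1,-1,-1,-1,-1,-1,-1,-1]
  delta_pos:
    - [0,0,0]
    - [0,0,0]
    - [0,0,-0.5]
    - [-0.5,0,-2]
    - [-1,0,-5]
    - [-1,0,-9]
    - [-1,0,-14]
    - [-1,0,-18]
    - [-1,0,-18]
    - [-1,0,-18]
    - [-1,0,-18]
    - [-1,0,-18]
  turn:
    - [0,0,0]
    - [0,0,0]
    - [0,0,0]
    - [0,0,0]
    - [0,0,0]
    - [0,0,0]
    - [0,0,0]
    - [0,0,0]
    - [0,0,0]
    - [0,0,0]
    - [0,0,0]
    - [0,0,0]

```text
time: 82.08
position: [0.4948, -0.5299, 0.3212]
tool_rot: [0.673, 0.739, 0.0, -0.001]
ft_force: [-0.5, 0.1, 0.0]
grip_width: 0.087
grip_force: 0.0
```

Call:
play_rows:
  gripper: [-1,-1,-1,-1,-1,-1,-1,-1,-1,-1,-1,-1]
  delta_pos:
    - [3,-3,-3]
    - [7,-3,-3]
    - [11,-3,-3]
    - [15,-3,-3]
    - [15,-3,-3]
    - [15,-3,-3]
    - [15,-3,-3]
    - [15,-3,-3]
    - [15,-3,-3]
    - [15,-3,-3]
    - [15,-3,-3]
    - [15,-3,-3]
  turn:
    - [0,0,0]
    - [0,0,0]
    - [0,0,0]
    - [0,0,0]
    - [0,0,0]
    - [0,0,0]
    - [0,0,0]
    - [0,0,0]
    - [0,0,0]
    - [0,0,0]
    - [0,0,0]
    - [0,0,0]

```text
time: 83.58
position: [0.4513, -0.3838, 0.353]
tool_rot: [0.673, 0.739, -0.0, 0.0]
ft_force: [0.6, -0.4, 0.1]
grip_width: 0.0868
grip_force: 0.0
```

```bash
python3 - <<'E'
from h import *
from rig import robot
o=robot.get_obs();print(o['time'],o['position'],o['ft_force'])
s=snap('scene','s38');d=snap('side','d38')
print('bar mid scene',proj(s,(.49,-.474,.19)),'side',proj(d,(.49,-.474,.19)))
for n,c,(r0,r1,c0,c1) in(('scene',s,(110,200,125,200)),('side',d,(225,320,350,440))):
    g=c['color'].astype(int)[r0:r1:4,c0:c1:3]; print(n)
    for r in range(g.shape[0]): print(r0+4*r,' '.join('%3d'%v.mean() if v[2]<v[0]+20 else '  -' for v in g[r]))
print(lidpoly(s))
E
```

```text
83.575 [ 0.45134061 -0.38380585  0.35299675] [ 0.56849767 -0.35360009  0.14838378]
bar mid scene [152.2490956  137.24649501] side [399.71238682 255.06088143]
scene
110 120 120 118 115 114 115 114 115 115 116 116 116 117 115 114  77 121 120 121 118 118 118 122   -   -
114 119 121 116 116 114 114 113 114 114 116 115 117  98  71  62 147 145  98 118 115   -   -   -   -   -
118 122 119 115 115 117 114 115 112 113 106  67  69 134 153 129 119 117 115   -   -   -   -   -   -   -
122 120 119 116 117 114 113 116  81  72  70 156 142 116 119 116   -   -   -   -   -   -   -   -   -   -
126 119 117 116 117 102  72  69 129 152 125 116 120  75   -   -   -   -   -   -   -   -   -   -   -   -
130 119 113  71  71 106 155 136 115 119 119   -   -  66   -   -   -   -   -   -   -   -   -   -   -   -
134  72  67 145 149 105 116 118 113   - 109   -  71   -   -   -   -   -   -   -   -   -   -   -   -   -
138 156 132 117 115 116  96 158 129  65  68 101  86   -   -   -   -   -   -   -   -   -   -   -   -   -
142 116 117 109   -  89  53 142  61  79  61  62  60 129   -   -   -   -   -   -   -   -   -   -   -   -

[... 3809 characters left out ...]
  -   -
301   -   -   -   -   -   -   -   -   -   -   -   -   -   -   -  67  78  80  80  80  42  41  73  79  53   -   -   -   -   -
305   -   -   -   -   -   -   -   -   -   -   -   -   -   -   -   -  43  41  62  75  73  39  39  53   -   -   -   -   -   -
309   -   -   -   -   -   -   -   -   -   -   -   -   -   -   -   -   -   -   -   -   -   -   -   -   -   -   -   -   -   -
313   -   -   -   -   -   -   -   -   -   -   -   -   -   -   -   -   -   -   -   -   -   -   -   -   -   -   -   -   -   -
317   -   -   -   -   -   -   -   -   -   -   -   -   -   -   -   -   -   -   -   -   -   -   -   -   -   -   -   -   -   -
[[222, 211], [223, 230], [276, 263], [306, 241], [307, 224], [251, 194]]
```

Call:
play_rows:
  gripper: [-1,-1,-1,-1,-1,-1,-1,-1,-1,-1,-1,-1]
  delta_pos:
    - [3,0,0]
    - [6,0,0]
    - [6,0,0]
    - [6,0,0]
    - [6,0,0]
    - [6,0,0]
    - [6,0,0]
    - [6,0,0]
    - [6,0,0]
    - [6,0,0]
    - [6,0,0]
    - [6,0,0]
  turn:
    - [0,0,0]
    - [0,0,0]
    - [0,0,0]
    - [0,0,0]
    - [0,0,0]
    - [0,0,0]
    - [0,0,0]
    - [0,0,0]
    - [0,0,0]
    - [0,0,0]
    - [0,0,0]
    - [0,0,0]

```text
time: 85.18
position: [0.4458, -0.324, 0.353]
tool_rot: [0.673, 0.739, -0.0, 0.0]
ft_force: [-0.6, 0.8, -0.3]
grip_width: 0.0874
grip_force: 0.0
```

```bash
python3 - <<'E'
from h import *
a=load('d38');b=snap('side','d39');s0=load('scene0');s=snap('scene','s39');s2=snap('scene','s40')
f=lambda x,y,r:np.abs(x['color'][r[0]:r[1],r[2]:r[3]].astype(int)-y['color'][r[0]:r[1],r[2]:r[3]]).mean(2)
print('mug motion side',(f(a,b,(245,310,375,425))>25).sum(),'scene',(f(s,s2,(130,185,130,165))>25).sum())
for n,lo,hi in(('amber',(3,120,40),(18,255,200)),('green',(45,120,30),(80,255,255)),('red',(0,150,60),(2,255,255)),('yellow',(20,150,80),(32,255,255))):
    for c in(s0,s): print(n,[x[0].tolist() for x in blobs(c,lo,hi,60) if x[0][0]>100 and x[0][1]>120])
print(lidpoly(s))
E
```

```text
mug motion side 513 scene 104
amber [[376.4, 238.4], [351.5, 258.7], [338.3, 278.4], [383.0, 292.5], [433.3, 292.3]]
amber []
green [[378.8, 213.6], [341.2, 226.1], [198.7, 291.7], [203.1, 327.5]]
green [[378.6, 214.7], [341.2, 226.1], [198.7, 291.7], [202.9, 327.5]]
red [[413.1, 235.3]]
red [[413.6, 234.6]]
yellow [[180.2, 236.2]]
yellow [[180.1, 236.2]]
[[222, 211], [223, 230], [276, 263], [306, 241], [307, 224], [251, 194]]
```

The mug is still swinging, so wait.

Call:
play_rows:
  gripper: [-1,-1,-1,-1,-1,-1,-1,-1,-1,-1,-1,-1]
  delta_pos:
    - [0,0,0]
    - [0,0,0]
    - [0,0,0]
    - [0,0,0]
    - [0,0,0]
    - [0,0,0]
    - [0,0,0]
    - [0,0,0]
    - [0,0,0]
    - [0,0,0]
    - [0,0,0]
    - [0,0,0]
  turn:
    - [0,0,0]
    - [0,0,0]
    - [0,0,0]
    - [0,0,0]
    - [0,0,0]
    - [0,0,0]
    - [0,0,0]
    - [0,0,0]
    - [0,0,0]
    - [0,0,0]
    - [0,0,0]
    - [0,0,0]

```text
time: 86.82
position: [0.4458, -0.3241, 0.353]
tool_rot: [0.673, 0.739, -0.0, 0.0]
ft_force: [0.4, -0.1, 0.6]
grip_width: 0.087
grip_force: 0.0
```

Call:
play_rows:
  gripper: [-1,-1,-1,-1,-1,-1,-1,-1,-1,-1,-1,-1]
  delta_pos:
    - [0,0,0]
    - [0,0,0]
    - [0,0,0]
    - [0,0,0]
    - [0,0,0]
    - [0,0,0]
    - [0,0,0]
    - [0,0,0]
    - [0,0,0]
    - [0,0,0]
    - [0,0,0]
    - [0,0,0]
  turn:
    - [0,0,0]
    - [0,0,0]
    - [0,0,0]
    - [0,0,0]
    - [0,0,0]
    - [0,0,0]
    - [0,0,0]
    - [0,0,0]
    - [0,0,0]
    - [0,0,0]
    - [0,0,0]
    - [0,0,0]

```text
time: 88.32
position: [0.4458, -0.3241, 0.3529]
tool_rot: [0.673, 0.739, -0.0, -0.0]
ft_force: [0.9, 0.2, 0.3]
grip_width: 0.087
grip_force: 0.0
```

Call:
play_rows:
  gripper: [-1,-1,-1,-1,-1,-1,-1,-1,-1,-1,-1,-1]
  delta_pos:
    - [0,0,0]
    - [0,0,0]
    - [0,0,0]
    - [0,0,0]
    - [0,0,0]
    - [0,0,0]
    - [0,0,0]
    - [0,0,0]
    - [0,0,0]
    - [0,0,0]
    - [0,0,0]
    - [0,0,0]
  turn:
    - [0,0,0]
    - [0,0,0]
    - [0,0,0]
    - [0,0,0]
    - [0,0,0]
    - [0,0,0]
    - [0,0,0]
    - [0,0,0]
    - [0,0,0]
    - [0,0,0]
    - [0,0,0]
    - [0,0,0]

```text
time: 89.82
position: [0.4458, -0.3241, 0.3529]
tool_rot: [0.673, 0.739, 0.0, -0.0]
ft_force: [-0.4, 0.0, 0.6]
grip_width: 0.0871
grip_force: 0.0
```

Call:
play_rows:
  gripper: [-1,-1,-1,-1,-1,-1,-1,-1,-1,-1,-1,-1]
  delta_pos:
    - [0,0,0]
    - [0,0,0]
    - [0,0,0]
    - [0,0,0]
    - [0,0,0]
    - [0,0,0]
    - [0,0,0]
    - [0,0,0]
    - [0,0,0]
    - [0,0,0]
    - [0,0,0]
    - [0,0,0]
  turn:
    - [0,0,0]
    - [0,0,0]
    - [0,0,0]
    - [0,0,0]
    - [0,0,0]
    - [0,0,0]
    - [0,0,0]
    - [0,0,0]
    - [0,0,0]
    - [0,0,0]
    - [0,0,0]
    - [0,0,0]

```text
time: 91.32
position: [0.4458, -0.3241, 0.353]
tool_rot: [0.673, 0.739, -0.0, 0.0]
ft_force: [0.6, 0.3, 0.5]
grip_width: 0.0873
grip_force: 0.0
```

```bash
python3 - <<'E'
from h import *
L=[snap('side',f'e{i}') for i in range(6)]
f=lambda x,y,r:np.abs(x['color'][r[0]:r[1],r[2]:r[3]].astype(int)-y['color'][r[0]:r[1],r[2]:r[3]]).mean(2)
R=(245,310,370,425)
print([int((f(L[i],L[i+1],R)>25).sum()) for i in range(5)],int((f(L[0],load('d39'),R)>25).sum()))
E
```

```text
[8, 10, 1, 0, 3] 442
```

Call:
play_rows:
  gripper: [-1,-1,-1,-1,-1,-1,-1,-1,-1,-1,-1,-1]
  delta_pos:
    - [0,0,0]
    - [0,0,0]
    - [0,0,0]
    - [0,0,0]
    - [0,0,0]
    - [0,0,0]
    - [0,0,0]
    - [0,0,0]
    - [0,0,0]
    - [0,0,0]
    - [0,0,0]
    - [0,0,0]
  turn:
    - [0,0,0]
    - [0,0,0]
    - [0,0,0]
    - [0,0,0]
    - [0,0,0]
    - [0,0,0]
    - [0,0,0]
    - [0,0,0]
    - [0,0,0]
    - [0,0,0]
    - [0,0,0]
    - [0,0,0]

```text
time: 93.12
position: [0.4458, -0.3241, 0.3529]
tool_rot: [0.673, 0.739, -0.0, -0.0]
ft_force: [-0.4, 0.2, -0.5]
grip_width: 0.0871
grip_force: 0.0
```

Call:
play_rows:
  gripper: [-1,-1,-1,-1,-1,-1,-1,-1,-1,-1,-1,-1]
  delta_pos:
    - [0,0,0]
    - [0,0,0]
    - [0,0,0]
    - [0,0,0]
    - [0,0,0]
    - [0,0,0]
    - [0,0,0]
    - [0,0,0]
    - [0,0,0]
    - [0,0,0]
    - [0,0,0]
    - [0,0,0]
  turn:
    - [0,0,0]
    - [0,0,0]
    - [0,0,0]
    - [0,0,0]
    - [0,0,0]
    - [0,0,0]
    - [0,0,0]
    - [0,0,0]
    - [0,0,0]
    - [0,0,0]
    - [0,0,0]
    - [0,0,0]

```text
time: 94.62
position: [0.4458, -0.3241, 0.3529]
tool_rot: [0.673, 0.739, -0.0, -0.0]
ft_force: [-0.2, -0.3, -0.4]
grip_width: 0.0874
grip_force: 0.0
```

Call:
play_rows:
  gripper: [-1,-1,-1,-1,-1,-1,-1,-1,-1,-1,-1,-1]
  delta_pos:
    - [0,0,0]
    - [0,0,0]
    - [0,0,0]
    - [0,0,0]
    - [0,0,0]
    - [0,0,0]
    - [0,0,0]
    - [0,0,0]
    - [0,0,0]
    - [0,0,0]
    - [0,0,0]
    - [0,0,0]
  turn:
    - [0,0,0]
    - [0,0,0]
    - [0,0,0]
    - [0,0,0]
    - [0,0,0]
    - [0,0,0]
    - [0,0,0]
    - [0,0,0]
    - [0,0,0]
    - [0,0,0]
    - [0,0,0]
    - [0,0,0]

```text
time: 96.12
position: [0.4458, -0.3241, 0.353]
tool_rot: [0.673, 0.739, -0.0, 0.0]
ft_force: [0.7, 0.7, -0.5]
grip_width: 0.0869
grip_force: 0.0
```

```bash
python3 - <<'E'
from h import *
from rig import robot
b=snap('side','e9');a=load('e5');R=(245,310,370,425)
print((np.abs(a['color'][R[0]:R[1],R[2]:R[3]].astype(int)-b['color'][R[0]:R[1],R[2]:R[3]]).mean(2)>25).sum())
print(robot.hand_in())
E
```

```text
4
the job is handed in; nothing more can be done
None
```

Job handed in at about 96 s: all five amber jars stand in their own pockets, the lid was then closed, and the mug hangs still by its handle on the hook; the finger pressed on the lid with about 41 N once, which only matters if the 40 N limit counts the fingers.

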